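# Clear the sample mill and change its rotor disc

## Task

The bench mill is being turned round between two rock samples. Lift the worn rotor disc (red bar) off the hub and lay it flat on the green mat, push every rock chip on the table into the chute with the scraper, stand the scraper upright back in its tray, then press the spring pedal fully down to its stop, so that the trap drops all the chips into the catch pan, and let it up again. Last, set the fresh rotor disc (blue bar) on the hub, turn it until its holes line up with the studs and let it down fully home; do not touch the chips with the fingers, and leave the bottles and the timer where they stand.

Things in the scene. Friction and masses are not known exactly. Their poses are not given: they have to be found in the camera images.
- mill: White bench mill, cover off, fixed on the worktop, 190 x 350 mm. Origin: centre of its underside; x points away from the robot, y to the left along its length, z up. Its bare-metal table, top 120 mm above the worktop, is flat from y = -115 to +165 and x = -85 to +85 mm, with 10 mm high lips along both long sides and the left end. The hub stands at x = 0, y = +85 mm.
- table_mid (a point): Middle of the chip-strewn part of the mill's table, on its top (mill x = 0, y = -45, z = 120 mm); axes as the mill's.
- chute_mid (a point): Middle of the open chute at the right end of the table, level with the table top (mill x = 0, y = -140, z = 120 mm); axes as the mill's. The table has no lip there: it ends 25 mm to the left of this point. The chute is 170 (x) x 50 (y) mm, 32 mm deep; its floor is the closed trap.
- pan_mid (a point): Middle of the inner floor of the fixed steel catch pan under the trap (156 x 88 mm inside, walls 23 mm high; mill x = 0, y = -113, z = 11 mm); axes as the mill's.
- hub: Steel hub on the mill's spindle: a pad of radius 40 mm, 6 mm high (the disc's seat), and three brass studs of 8 mm diameter, their rounded tips 20 mm above the table, on a circle of radius 32 mm at 90, 210 and 330 degrees from the hub's x axis. Origin: on the axis, level with the table top. Fixed; its angle differs from start to start.
- hub_top (a point): Top of the hub's central spigot, 32 mm above the table; the spigot is 18 mm in diameter, its last 6 mm tapered to 9 mm.
- pedal (a joint): Spring pedal at the mill's front: 0 up, 0.30 rad at its stop. About 5 N on the tread starts it moving, about 10 N holds it at the stop; released, it springs back. It opens the trap in proportion (1.1 rad at the stop).
- pedal_pad (a point): Middle of the pedal's ribbed tread (75 x 58 mm), on its upper face; tilted 13 degrees up toward the robot when the pedal is up; it sinks about 21 mm to the stop. The pedal's hinge line lies 70 mm behind this point (parallel to the mill's y, 50 mm above the worktop).
- fresh_mid (a point): Fresh rotor disc, loose: bright steel plate of 150 mm diameter, 10 mm thick, 0.55 kg, with a blue bar bridging its middle, 58 mm high over all. This point: on its axis, 29 mm above its underside; z up, x along the bar. Bore 20.4 mm; three 12 mm stud holes on a circle of radius 32 mm at 90, 210 and 330 degrees from its x axis; any of the three fits will do.
- fresh_bar (a point): Centre of the fresh disc's blue beater bar, 51 mm above the disc's underside: 92 mm long along the disc's x, 14 mm wide, 14 mm high, on two feet 78 mm apart with free space below. Grip it across its width. With the disc fully home on the hub's pad this point is 57 mm above the table top; with the disc resting on the stud tips, 71 mm.
- worn_mid (a point): Worn rotor disc, of the same shape and size as the fresh one but duller and with a red bar; it starts fully home on the hub, studs through its holes, unfastened. This point: on its axis, 29 mm above its underside; z up, x along the bar.
- worn_bar (a point): Centre of the worn disc's red bar, 51 mm above the disc's underside; the bar is as the fresh disc's.
- mat: Green rubber mat for the worn disc, fixed, 180 x 180 x 3 mm. Origin: centre of its underside.
- scraper_mid (a point): Scraper block, 76 mm long (its x), 24 mm thick (its y), 76 mm high, upright on its black rubber foot (lower 16 mm, full length and thickness). The orange grip (38 to 76 mm up, 46 mm long) is gripped across its 24 mm. This point: its centre, 38 mm above the foot's underside. Either long face can push.
- scraper_tray: White tray the scraper belongs in, fixed, 130 (x) x 70 (y) mm outside, walls 4 mm thick and 16 mm high, inner floor 4 mm above the worktop. Origin: centre of the underside.
- chip_1: Brown rock chip, about 21 x 18 x 13 mm, 12 g. Origin at its centre. Three to six of the chips are present.
- chip_2: Rock chip like chip_1.
- chip_3: Rock chip like chip_1.
- chip_4: Rock chip like chip_1.
- chip_5: Rock chip like chip_1.
- chip_6: Rock chip like chip_1.
- bottle: Brown reagent bottle with white cap, 48 mm diameter, 106 mm high; a bystander. Origin: centre of its underside.
- dropper: Small brown dropper bottle with black teat, 33 mm diameter, 88 mm high; a bystander. Origin: centre of its underside.
- timer: Grey bench timer, 58 x 64 x 20 mm; a bystander. Origin: centre of its underside.
Not all that is in view belongs to the job. There is more than one size of the part that bears scraper_mid; the job needs the smaller. There is more than one size of the scraper_tray; the one meant has the size given above.

How it is judged (in metres and radians):
On the way, in this order (a step that is already met when the one before it is completed fails the run):
1. the worn disc lies flat on the mat (horizontal distance between worn_mid and mat below 0.05 m and z of worn_mid in the frame of mat below 0.04 m and angle between worn_mid's own z axis and vertical below 0.06 rad), for 0.2 s.
2. every chip has been pushed off the mill's table into the chute (z of each of chip_1, chip_2, chip_3, chip_4, chip_5, chip_6 in the frame of chute_mid below -0.004 m and y of chip_1 in the frame of chute_mid between -0.03 and 0.08 m and x of chip_1 in the frame of chute_mid between -0.09 and 0.09 m and y of chip_2 in the frame of chute_mid between -0.03 and 0.08 m and x of chip_2 in the frame of chute_mid between -0.09 and 0.09 m and y of chip_3 in the frame of chute_mid between -0.03 and 0.08 m and x of chip_3 in the frame of chute_mid between -0.09 and 0.09 m and y of chip_4 in the frame of chute_mid between -0.03 and 0.08 m and x of chip_4 in the frame of chute_mid between -0.09 and 0.09 m and y of chip_5 in the frame of chute_mid between -0.03 and 0.08 m and x of chip_5 in the frame of chute_mid between -0.09 and 0.09 m and y of chip_6 in the frame of chute_mid between -0.03 and 0.08 m and x of chip_6 in the frame of chute_mid between -0.09 and 0.09 m), for 0.3 s.
3. the scraper stands upright in its tray (x of scraper_mid in the frame of scraper_tray between -0.045 and 0.045 m and y of scraper_mid in the frame of scraper_tray between -0.035 and 0.035 m and z of scraper_mid in the frame of scraper_tray below 0.05 m and angle between scraper_mid's own z axis and vertical below 0.15 rad), for 0.2 s.
4. the pedal is pressed down to its stop (value of joint pedal above 0.275 rad), for 0.2 s.
At the end, for the whole second after the job is handed in: all chips lie in the catch pan; the pedal is up; the scraper stands upright in its tray; the worn disc lies flat on the mat, centre within 50 mm of the mat's; the fresh disc is fully home on the hub, studs through its holes (underside within 2.5 mm of the pad, centred within 4 mm, level) (all of step 1 and all of step 3 and x of chip_1 in the frame of pan_mid between -0.082 and 0.082 m and y of chip_1 in the frame of pan_mid between -0.048 and 0.048 m and z of each of chip_1, chip_2, chip_3, chip_4, chip_5, chip_6 in the frame of pan_mid below 0.035 m and x of chip_2 in the frame of pan_mid between -0.082 and 0.082 m and y of chip_2 in the frame of pan_mid between -0.048 and 0.048 m and x of chip_3 in the frame of pan_mid between -0.082 and 0.082 m and y of chip_3 in the frame of pan_mid between -0.048 and 0.048 m and x of chip_4 in the frame of pan_mid between -0.082 and 0.082 m and y of chip_4 in the frame of pan_mid between -0.048 and 0.048 m and x of chip_5 in the frame of pan_mid between -0.082 and 0.082 m and y of chip_5 in the frame of pan_mid between -0.048 and 0.048 m and x of chip_6 in the frame of pan_mid between -0.082 and 0.082 m and y of chip_6 in the frame of pan_mid between -0.048 and 0.048 m and value of joint pedal below 0.05 rad and horizontal distance between fresh_mid and hub below 0.004 m and angle between fresh_mid's own z axis and vertical below 0.03 rad and z of fresh_mid in the frame of hub between 0.03 and 0.0375 m); the robot touches nothing.
It fails at once if a chip is touched by the fingers (contact force between the fingers and chip_1 above 1 N or contact force between the fingers and chip_2 above 1 N or contact force between the fingers and chip_3 above 1 N or contact force between the fingers and chip_4 above 1 N or contact force between the fingers and chip_5 above 1 N or contact force between the fingers and chip_6 above 1 N).
It fails at once if a bystander (a bottle or the timer) is moved more than 3 cm (distance of any of bottle, dropper, timer from where it was at the start of the episode above 0.03 m).
Of chip_1, chip_2, chip_3, chip_4, chip_5, chip_6 only 3 to 6 are there at a start; the rules pass over those that are not, and their reading is None.
At some moment in a run one of fresh may be knocked a few centimetres aside while the robot is not near it.
Once in a run the grip may slacken for a moment while it holds something.
It also fails if it takes over 208 s, if anything falls off the work surface, if the arm or the gripper's body presses on something with over 40 N, if the wrist force passes 120 N, or if a joint passes its speed limit or range.

## Robot

A 6-joint arm with a two-finger parallel gripper is mounted at the origin on a cart in front of the work surface, level with it; the furniture and walls round the work are solid. World frame = base frame: x ahead of the robot, y to its left, z up, the work surface at z = 0. Lengths are in m, angles in degrees, forces in N, time in s.
With the tool pointing down it reaches from about 0.3 to 0.75 m from the base axis. Payload 8.5 kg.
Tool frame: the origin (TCP) lies between the finger pads; the fingertips stand 19 mm ahead of it and the grasp point (between the pads) is the TCP; z points along the fingers, y is the direction in which the jaws open and shut (so a half turn about z gives the same grasp; the last joint's range is limited). The gripper opens to 85 mm and grips with 20 to 120 N. Pads are 22 mm wide; open, the fingers measure 114 mm over their backs; the gripper's body (76 mm by 85 mm) begins 54 mm behind the grasp point. The pads swing forward as they close: fully open they stand 13 mm farther back than shut.
Start: joints at [64.727, 21.807, 74.336, -0, 83.858, -12.336], TCP at [0.123, 0.536, 0.25] pointing down, gripper open.
Joint ranges: [-178.18, 178.18], [-50.72, 133.34], [12.68, 142.11], [-81.47, 261.47], [9.98, 163.14], [-165.26, 165.26]. Speed limits (degrees/s): [136.94, 136.94, 180, 180, 180, 180].

## Interface

Orientations are given as a 3x3 rotation matrix whose columns are the frame's x, y, z axes.
In Python, from rig import env gives the robot as it stands.
- The arm moves only by the shell command python3 -m pendant 'ROWS' [OPENING] [FORCE]. ROWS is JSON, a list of rows, each a list of 2 entries, a list of its own where there are three numbers: the shift along the tool's x, y, z scaled (see below), then the turn, a rotation vector about the tool's x, y, z scaled (see below). A call has 1 to 20 rows; each row shifts and turns the commanded pose from where the row before left it, along the tool's axes as they then stand; what a row does not reach is not made up. The controller multiplies each number of a shift by 0.1 m and each number of a turn by pi/2 rad. A row lasts 1/8 s, in which the tool goes at most 62.5 mm and 10.7 degrees, less where a joint would pass 70% of its speed; a pose out of reach is approached as far as the arm can. A call with a number of a shift or a turn outside -1 to 1 is refused whole. A call with a gripper value outside its range is refused whole. OPENING is the gripper command: -1 is shut, 1 is fully open, values between are in proportion, set as the call begins (- or left out, the last holds). The fingers move at their own pace and stop on an object; FORCE is the grip in N (left out, the last holds). Time passes only in rows, so rows that do not move let the fingers close. It gives the time, the measured TCP pose, the force and the opening at its end, in the units of the state.
- env.observe(): the state, without advancing time (a new reading comes with each control period).
- env.get_image(name): name is "scene" or "top"; returns a dict with "image" (384x512x3 uint8, red, green, blue), "K" (3x3 intrinsics, pixels), "distortion" ([k1, k2, p1, p2, k3] as OpenCV has them; the pictures are not rectified), "R" (3x3) and "t" (3): a world point X has camera coordinates R X + t. Camera axes: x right, y down, z forward; pixel columns grow to the right and rows downward; lengths in m; the calibration is good to about 2 mm. A picture is of the moment at which its call begins. There is no depth.
- env.close_job(): hands the job in, once; it reports no verdict.
The state is a dict: "time_s": time; "q": joint angles; "qvel": joint speeds; "joint_efforts": joint torques, N m; "position": TCP position; "tool_rot": TCP orientation; "ft_force": force on the tool from outside, world axes, zero at the start; "wrist_torque": the same for the moment, N m; "grip_width": finger opening in m.
Only numpy, scipy, OpenCV 4.12 (cv2) and the standard library are available. Lean on these libraries where they do the work, as an engineer would, in place of code of your own. Each camera call takes 0.05 s, during which the arm holds its last target.

## Working session

There is one attempt and no reset: what is moved stays moved. The work goes in short steps, Python scripts to look and compute and a shell command to move; the robot and the scene stay as the last step left them, time stands still between calls to the robot, and variables do not carry over. Pictures are saved under pics/ and viewed, and the job is handed in when it is done.

```bash
ls; mkdir -p pics; python3 - <<'E'
from rig import env
import cv2,json
print(env.observe())
for n in ("scene","top"):
    d=env.get_image(n); cv2.imwrite(f"pics/{n}0.png",d["image"][:,:,::-1])
    print(n,d["K"],d["distortion"],d["R"],d["t"])
E
```

```text
pics
{'time_s': 0.0, 'q': array([ 6.47258239e+01,  2.18398746e+01,  7.43851103e+01,  8.93753924e-04,
        8.38572384e+01, -1.23354088e+01]), 'qvel': array([ 0.05735288,  0.04638572,  0.04216771,  0.04249592,  0.11327787,
       -0.04680421]), 'joint_efforts': array([ 1.88587051e-04, -4.48457193e+01, -2.31282198e+01, -2.11575211e-04,
        4.76206085e-03, -1.36618388e-05]), 'position': array([0.12302923, 0.53579057, 0.24972011]), 'tool_rot': array([[-9.74609439e-01,  2.23910805e-01, -6.26727358e-04],
       [ 2.23911451e-01,  9.74608637e-01, -1.29107414e-03],
       [ 3.21728447e-04, -1.39862447e-03, -9.99998970e-01]]), 'ft_force': array([ 0.04899505, -0.344894  , -0.6620282 ]), 'wrist_torque': array([ 0.03782272,  0.02612154, -0.0533789 ]), 'grip_width': 0.08542393977852579}
scene [[447.8365708    0.         259.02499376]
 [  0.         447.8365708  197.99675912]
 [  0.           0.           1.        ]] [-0.05144668  0.          0.          0.          0.        ] [[-0.77343143 -0.63352319 -0.02126475]
 [-0.31512342  0.41339062 -0.8542865 ]
 [ 0.55000096 -0.65403101 -0.51936729]] [0.38165491 0.2813669  1.3751673 ]
top [[452.40750909   0.         256.89698351]
 [  0.         452.40750909 191.66518517]
 [  0.           0.           1.        ]] [0.03527034 0.         0.         0.         0.        ] [[ 0.03271765 -0.9994206   0.00938158]
 [-0.8903948  -0.03340986 -0.45396132]
 [ 0.45401174  0.00649924 -0.890972  ]] [-0.06901673  0.50725806  1.45274165]
```

View pics/scene0.png

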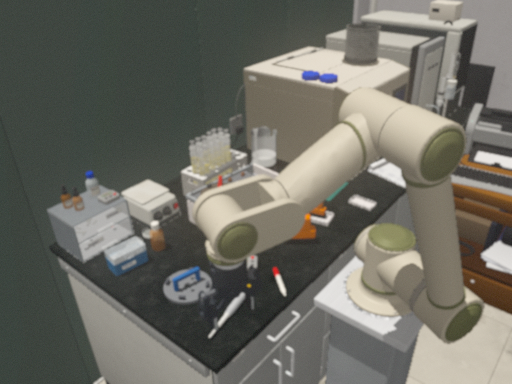

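View pics/top0.png

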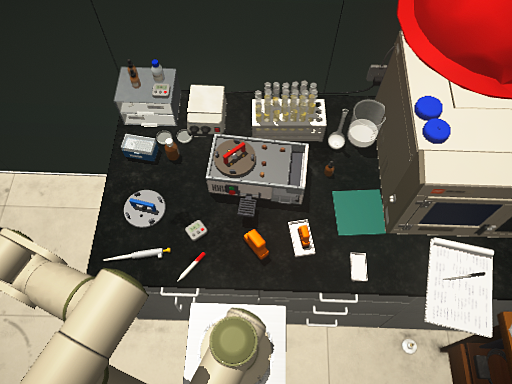

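```bash
cat > h.py <<'E'
import cv2, numpy as np
from rig import env
def grab(n,name=None,box=None,scale=None):
    d=env.get_image(n)
    if name:
        im=d["image"][:,:,::-1]
        if box: x0,y0,x1,y1=box; im=im[y0:y1,x0:x1]
        if scale: im=cv2.resize(im,None,fx=scale,fy=scale,interpolation=cv2.INTER_CUBIC)
        cv2.imwrite(f"pics/{name}.png",im)
    return d
def ray(d,px):
    u=cv2.undistortPoints(np.array([[px]],float),d["K"],np.array(d["distortion"]))[0,0]
    R=np.array(d["R"]);t=np.array(d["t"])
    return -R.T@t, R.T@np.array([u[0],u[1],1.])
def atz(d,px,z):
    c,r=ray(d,px); return c+r*(z-c[2])/r[2]
def proj(d,X):
    X=np.atleast_2d(np.array(X,float))
    p,_=cv2.projectPoints(X,cv2.Rodrigues(np.array(d["R"]))[0],np.array(d["t"]),d["K"],np.array(d["distortion"]))
    return p[:,0]
E
python3 - <<'E'
from h import *
grab("top","c1",(200,125,320,215),6)
d=grab("top","c2",(180,180,400,290),3.6)
E
```

```text
(no output)
```

View pics/c1.png

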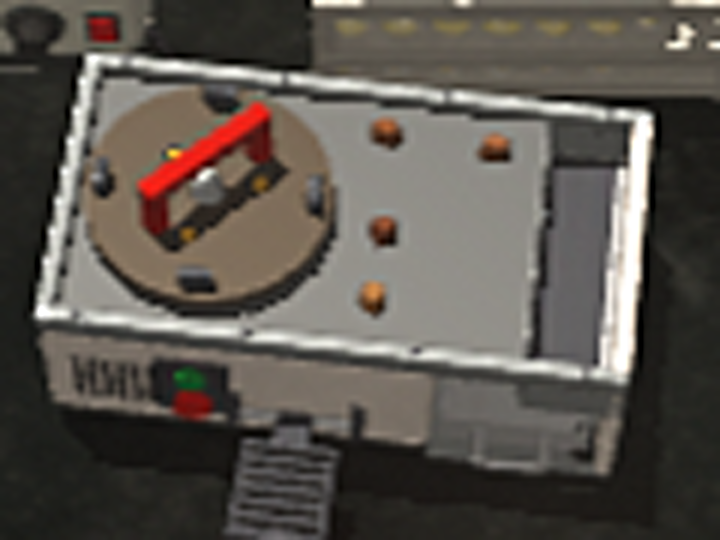

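View pics/c2.png

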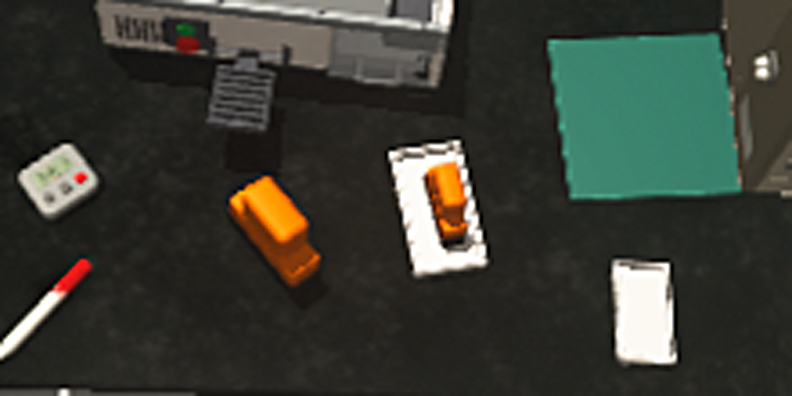

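```bash
cat >> h.py <<'E'
from scipy.optimize import least_squares
def fit(d,local,px,x0=(0.5,0,0)):
    L=np.array(local,float)
    def W(p):
        c,s=np.cos(p[2]),np.sin(p[2]); return np.c_[p[0]+c*L[:,0]-s*L[:,1],p[1]+s*L[:,0]+c*L[:,1],L[:,2]]
    r=least_squares(lambda p:(proj(d,W(p))-px).ravel(),x0)
    return r.x,np.abs(r.fun).max()
def uc(px,box,s): return (np.array(px,float)+.5)/s-.5+np.array(box[:2])
E
python3 - <<'E'
from h import *
d=env.get_image("top")
b1=(200,125);b2=(180,180)
m=uc([(90,57),(652,115),(628,380),(38,318)],b1,6)
print([atz(d,p,.13).round(4) for p in m])
p,e=fit(d,[(.095,.175,.13),(.095,-.175,.13),(-.095,-.175,.13),(-.095,.175,.13)],m);print("mill",p,np.degrees(p[2]),e)
for n,q,z in (("matc",[(548,40),(719,34),(741,190),(573,198)],.003),("trayA",[(388,151),(459,141),(487,265),(416,275)],.016),("trayB",[(613,261),(669,262),(676,362),(619,362)],.016)):
    P=np.array([atz(d,p,z) for p in uc(q,b2,3.6)]);print(n,P.mean(0).round(4),[round(float(np.linalg.norm(P[i]-P[(i+1)%4])),4) for i in range(4)],np.degrees(np.arctan2(*(P[0]-P[3])[1::-1])))
for n,q,z in (("scrA top",[(433,166),(461,164),(467,236),(445,238)],.08),("scrB",[(231,200),(271,176),(320,260),(292,285)],.06)):
    P=np.array([atz(d,p,z) for p in uc(q,b2,3.6)]);print(n,P.mean(0).round(4),[round(float(np.linalg.norm(P[i]-P[(i+1)%4])),4) for i in range(4)])
E
```

```text
[array([0.7381, 0.1127, 0.13  ]), array([ 0.7091, -0.2327,  0.13  ]), array([ 0.5261, -0.2154,  0.13  ]), array([0.5541, 0.1294, 0.13  ])]
mill [ 0.63229527 -0.05142828 -0.08503655] -4.872235614936639 0.8828396006249477
matc [ 0.5032 -0.4295  0.003 ] [0.1805, 0.1761, 0.1693, 0.178] 5.597189874411817
trayA [ 0.3878 -0.2138  0.016 ] [0.0729, 0.1328, 0.0703, 0.1324] 11.923471105632238
trayB [ 0.2885 -0.4109  0.016 ] [0.0544, 0.0992, 0.0538, 0.1002] -0.3594091797725855
scrA top [ 0.3694 -0.2209  0.08  ] [0.0271, 0.0731, 0.0209, 0.0734]
scrB [ 0.3416 -0.0574  0.06  ] [0.0459, 0.0972, 0.0363, 0.1031]
```

```bash
python3 - <<'E'
from h import *
grab("top","c3",(110,175,210,245),8)
grab("top","c4",(210,130,270,180),12)
grab("top","c5",(280,210,330,260),12)
E
```

```text
(no output)
```

View pics/c4.png

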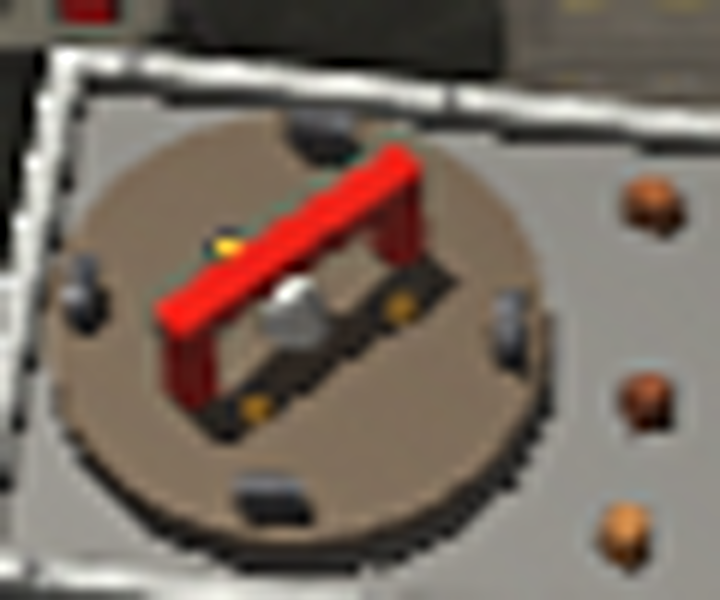

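View pics/c5.png

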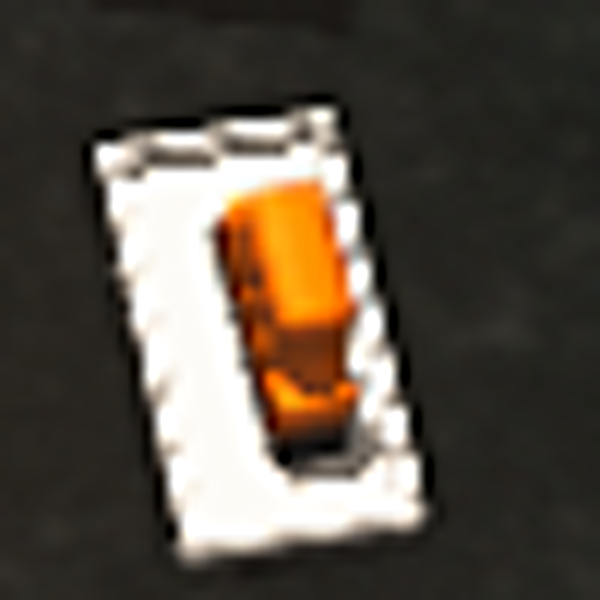

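View pics/c3.png

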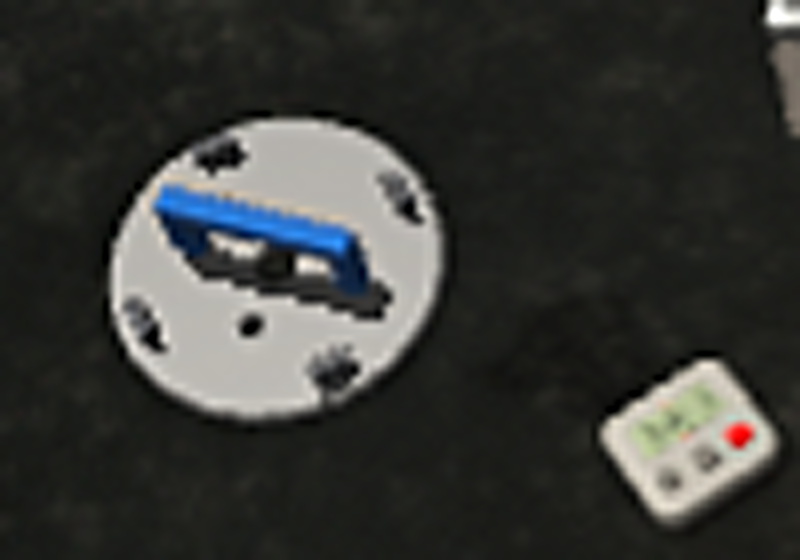

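```bash
python3 - <<'E'
from h import *
d=env.get_image("top"); D=lambda v:np.degrees(np.arctan2(v[1],v[0])).round(2)
b=(210,130)
# mill pose-derived
p=np.array([.6323,-.0514,-.085])
def mw(x,y,z,p=p):
    c,s=np.cos(p[2]),np.sin(p[2]); return np.array([p[0]+c*x-s*y,p[1]+s*x+c*y,z])
hub=mw(0,.085,.12);print("hub mill",hub.round(4),"tablemid",mw(0,-.045,.12),"chute",mw(0,-.14,.12))
P=[atz(d,q,.184) for q in uc([(155,312),(187,338),(422,177),(398,145)],b,12)]
P=np.array(P);print("red bar top",P.round(4),P.mean(0).round(4),D((P[3]-P[0])),D(P[2]-P[1]))
S=np.array([atz(d,q,.139) for q in uc([(228,243),(403,307),(257,408)],b,12)])
print("studs",S.round(4),S.mean(0).round(4)); 
for s in S: print(D(s-S.mean(0)),np.linalg.norm(s-S.mean(0)))
print("spigot",atz(d,uc((297,285),b,12),.152))
# disc outline top at z .136 (leftmost/right/top/bottom)
x=uc([(50,330),(550,330)],b,12)
b=(110,175)
P=np.array([atz(d,q,.058) for q in uc([(160,185),(158,212),(352,253),(360,235)],b,8)]);print("blue bar",P.round(4),P.mean(0).round(4),D(P[3]-P[0]),D(P[2]-P[1]))
h=atz(d,uc((250,325),b,8),.010);print("hole",h,D(h-P.mean(0)),np.linalg.norm((h-P.mean(0))[:2]))
# ellipse fresh
im=d["image"].astype(int)
E
```

```text
hub mill [0.6395 0.0333 0.12  ] tablemid [ 0.6284796  -0.09623754  0.12      ] chute [ 0.62041432 -0.19089455  0.12      ]
red bar top [[ 0.6137  0.0721  0.184 ]
 [ 0.6053  0.0624  0.184 ]
 [ 0.6629 -0.0028  0.184 ]
 [ 0.6737  0.0047  0.184 ]] [0.6389 0.0341 0.184 ] -48.32 -48.55
studs [[0.6663 0.0563 0.139 ]
 [0.6458 0.0028 0.139 ]
 [0.6093 0.0443 0.139 ]] [0.6405 0.0345 0.139 ]
40.27 0.033834579452436044
-80.36 0.032142113095821406
162.53 0.03270573134467335
spigot [0.64425342 0.03392798 0.152     ]
blue bar [[0.5006 0.4059 0.058 ]
 [0.4871 0.4047 0.058 ]
 [0.4701 0.3156 0.058 ]
 [0.4791 0.3133 0.058 ]] [0.4842 0.3599 0.058 ] -103.06 -100.83
hole [0.45448067 0.36918046 0.01      ] 162.64 0.031173251273072983
```

```bash
python3 - <<'E'
from h import *
d=env.get_image("top")
# draw predicted fits for check
im=cv2.resize(d["image"][:,:,::-1],None,fx=8,fy=8,interpolation=cv2.INTER_CUBIC)
def dr(pts,col,closed=True):
    q=((proj(d,pts)+.5)*8-.5).round().astype(int); cv2.polylines(im,[q.reshape(-1,1,2)],closed,col,1)
p=np.array([.6323,-.0514,-.085])
def mw(x,y,z,p=p):
    c,s=np.cos(p[2]),np.sin(p[2]); return np.array([p[0]+c*x-s*y,p[1]+s*x+c*y,z])
dr([mw(*q) for q in [(.095,.175,.13),(.095,-.175,.13),(-.095,-.175,.13),(-.095,.175,.13)]],(0,255,0))
dr([mw(*q) for q in [(.085,.165,.12),(.085,-.115,.12),(-.085,-.115,.12),(-.085,.165,.12)]],(255,255,0))
th=np.linspace(0,2*np.pi,60)
dr([mw(.075*np.cos(t),.085+.075*np.sin(t),.136) for t in th],(255,0,255))
cv2.imwrite("pics/o1.png",im[120*8:205*8,200*8:300*8][:600,:800])
E
```

```text
(no output)
```

View pics/o1.png

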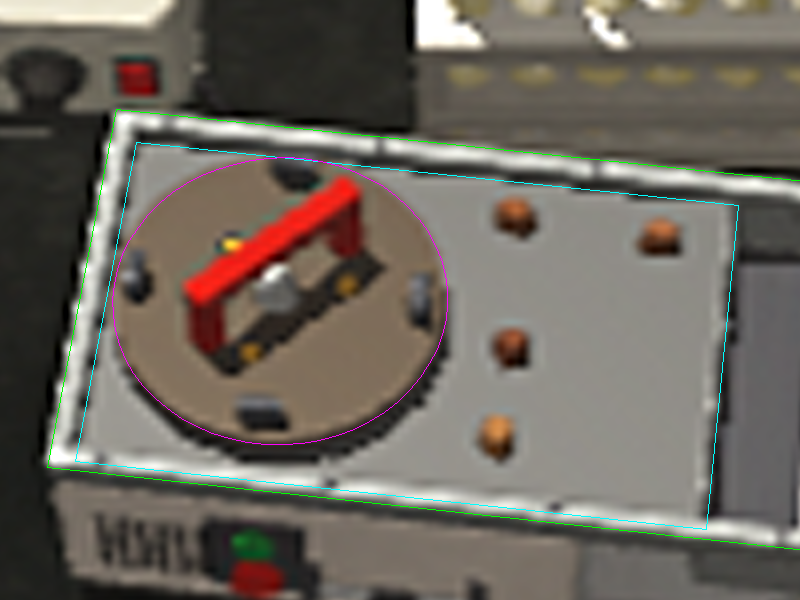

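```bash
cat > g.py <<'E'
import sys,numpy as np
from scipy.spatial.transform import Rotation as Ro
from rig import env
# usage: g.py x y z yawdeg(of tool y, or '-')
o=env.observe(); R=np.array(o["tool_rot"]); p=np.array(o["position"])
yaw=np.degrees(np.arctan2(R[1,1],R[0,1]))
def plan(tx,ty,tz,yw=None,mod=True):
    a=yaw if yw is None else yw
    if mod:
        while a-yaw>90:a-=180
        while a-yaw<-90:a+=180
    c,s=np.cos(np.radians(a)),np.sin(np.radians(a))
    T=np.c_[[s,-c,0],[c,s,0],[0,0,-1.]]
    rv=Ro.from_matrix(R.T@T).as_rotvec()/(np.pi/2)
    print("turn total",rv.round(4),"then shift total",(T.T@(np.array([tx,ty,tz])-p)/.1).round(3), "before-turn axes",(R.T@(np.array([tx,ty,tz])-p)/.1).round(3))
if __name__=="__main__":
    print("t",round(o["time_s"],2),"p",p.round(4),"yaw",yaw.round(2),"tilt",R[:2,2].round(4),"f",np.array(o["ft_force"]).round(1),"w",round(o["grip_width"],4),"q6",o["q"][5].round(0))
    if len(sys.argv)>3:
        a=sys.argv[1:]; plan(float(a[0]),float(a[1]),float(a[2]),None if len(a)<4 or a[3]=='-' else float(a[3]))
E
python3 g.py .639 .034 .26 41.5
```

```text
t 0.5 p [0.1231 0.536  0.2503] yaw 77.06 tilt [-0.     -0.0001] f [ 0.2 -0.1 -0.6] w 0.0851 q6 -12.0Traceback (most recent call last):
  File "g.py", line 19, in <module>
    a=sys.argv[1:]; plan(float(a[0]),float(a[1]),float(a[2]),None if len(a)<4 or a[3]=='-' else float(a[3]))
                    ~~~~^^^^^^^^^^^^^^^^^^^^^^^^^^^^^^^^^^^^^^^^^^^^^^^^^^^^^^^^^^^^^^^^^^^^^^^^^^^^^^^^^^^^
  File "g.py", line 14, in plan
    rv=Ro.from_matrix(R.T@T).as_rotvec()/(np.pi/2)
       ~~~~~~~~~~~~~~^^^^^^^
  File "scipy/spatial/transform/_rotation.pyx", line 1143, in scipy.spatial.transform._rotation.Rotation.from_matrix
ValueError: Non-positive determinant (left-handed or null coordinate frame) in rotation matrix 0: [[-8.13467896e-01 -5.81609820e-01 -2.69082838e-06]
 [-5.81609818e-01  8.13467893e-01  8.24143926e-05]
 [ 4.57441175e-05 -6.86064747e-05  9.99999997e-01]].
```

```bash
sed -i 's/\[s,-c,0\]/[-s,c,0]/' g.py; python3 g.py .639 .034 .26 41.5
```

```text
t 0.5 p [0.1231 0.536  0.2503] yaw 77.06 tilt [-0.     -0.0001] f [ 0.2 -0.1 -0.6] w 0.0851 q6 -12.0
turn total [-1.000e-04  0.000e+00  3.952e-01] then shift total [-7.178  0.537 -0.097] before-turn axes [-6.152 -3.738 -0.097]
```

Candidates: worn disc = red bar at top (235,155), not the blue one at (145,208). Scrapers: small one in a tray at (304,237), about 73 mm long, and a large one at (257,243), about 100 mm. Trays: (301,237) measures 132x71 mm, so it is the right one; (359,266) is 100x54 mm and is not. The mat is at (360,212), and the crops show four chips.

```bash
python3 -m pendant '[[[0,0,0],[0,0,0.099]],[[0,0,0],[0,0,0.099]],[[0,0,0],[0,0,0.099]],[[0,0,0],[0,0,0.098]],[[-0.51,0.038,-0.03],[0,0,0]],[[-0.51,0.038,-0.03],[0,0,0]],[[-0.51,0.038,-0.03],[0,0,0]],[[-0.51,0.038,0],[0,0,0]],[[-0.51,0.038,0],[0,0,0]],[[-0.51,0.038,0],[0,0,0]],[[-0.51,0.038,0],[0,0,0]],[[-0.51,0.038,0],[0,0,0]],[[-0.51,0.038,0],[0,0,0]],[[-0.51,0.038,0],[0,0,0]],[[-0.51,0.038,0],[0,0,0]],[[-0.51,0.038,0],[0,0,0]],[[-0.51,0.038,0],[0,0,0]],[[-0.51,0.038,0],[0,0,0]],[[0,0,0],[0,0,0]]]' 1 60; python3 g.py .639 .034 .19 41.5
python3 - <<'E'
from h import *
grab("scene","s1")
E
```

```text
time_s: 2.88
position: [0.6378, 0.0339, 0.258]
tool_rot: [[-0.66, 0.751, -0.001], [0.751, 0.66, -0.0], [0.001, -0.001, -1.0]]
ft_force: [-0.2, 1.2, -0.9]
grip_width: 0.0856
t 2.88 p [0.6378 0.0339 0.258 ] yaw 41.32 tilt [-0.001  -0.0002] f [-0.2  1.2 -0.9] w 0.0856 q6 -49.0
turn total [-0.0005 -0.0003 -0.002 ] then shift total [-0.007  0.01   0.68 ] before-turn axes [-0.008  0.01   0.68 ]
```

View pics/s1.png

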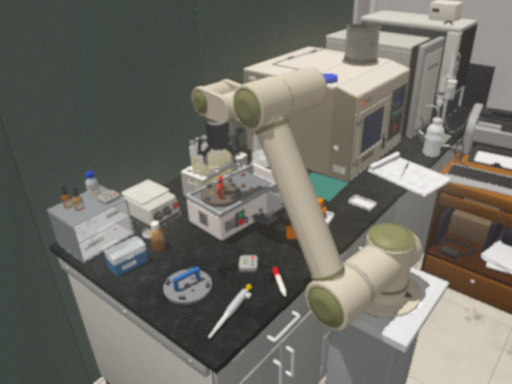

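```bash
python3 -m pendant '[[[0,0.005,0.2],[0,0,0]],[[0,0.005,0.2],[0,0,0]],[[0,0,0.2],[0,0,0]],[[0,0,0.12],[0,0,0]],[[0,0,0.1],[0,0,0]],[[0,0,0],[0,0,0]]]' 1 100; python3 g.py
python3 - <<'E'
from h import *
grab("top","t1",(190,110,320,205),6)
E
```

```text
time_s: 3.68
position: [0.6367, 0.0375, 0.1771]
tool_rot: [[-0.663, 0.749, -0.001], [0.749, 0.663, 0.0], [0.001, -0.001, -1.0]]
ft_force: [-0.1, 0.1, 1.5]
grip_width: 0.0851
t 3.67 p [0.6367 0.0375 0.1771] yaw 41.53 tilt [-0.0008  0.0001] f [-0.1  0.1  1.5] w 0.0851 q6 -49.0
```

View pics/t1.png

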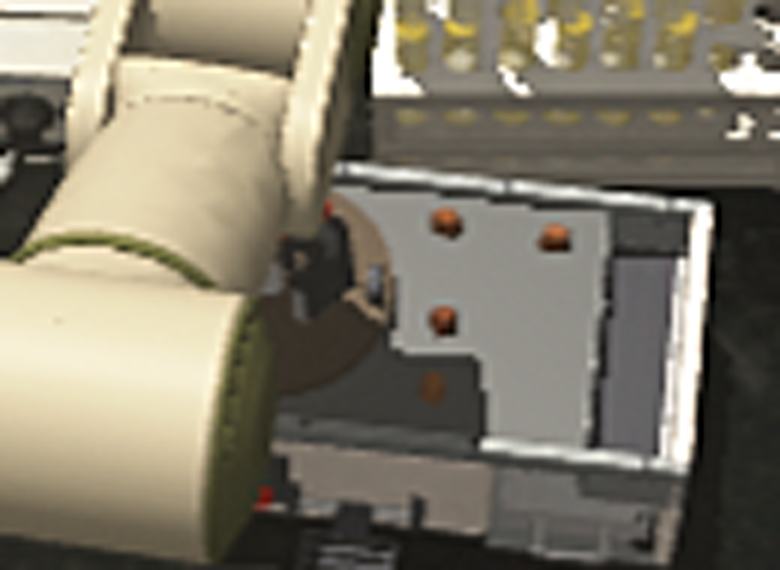

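```bash
python3 -m pendant '[[[0,0,0],[0,0,0]],[[0,0,0],[0,0,0]],[[0,0,0],[0,0,0]],[[0,0,0],[0,0,0]],[[0,0,0],[0,0,0]],[[0,0,0],[0,0,0]]]' -1 100; python3 g.py

```

```text
time_s: 4.47
position: [0.6372, 0.0375, 0.1776]
tool_rot: [[-0.663, 0.749, 0.001], [0.749, 0.663, 0.0], [-0.001, 0.001, -1.0]]
ft_force: [3.3, 2.2, 2.3]
grip_width: 0.0123
t 4.47 p [0.6372 0.0375 0.1776] yaw 41.52 tilt [0.0011 0.0002] f [3.3 2.2 2.3] w 0.0123 q6 -49.0
```

```bash
python3 -m pendant '[[[0,0,-0.03],[0,0,0]],[[0,0,-0.06],[0,0,0]],[[0,0,-0.08],[0,0,0]],[[0,0,-0.1],[0,0,0]],[[0,0,-0.1],[0,0,0]],[[0,0,-0.15],[0,0,0]],[[0,0,-0.15],[0,0,0]],[[0,0,-0.15],[0,0,0]],[[0,0,0],[0,0,0]]]'; python3 g.py .50 -.415 .26 0
python3 - <<'E'
from h import *
grab("scene","s2",(150,60,350,240),4)
E
```

```text
time_s: 5.6
position: [0.6373, 0.0373, 0.261]
tool_rot: [[-0.663, 0.749, 0.003], [0.749, 0.663, -0.0], [-0.002, 0.002, -1.0]]
ft_force: [0.5, 0.3, -5.7]
grip_width: 0.0122
t 5.6 p [0.6373 0.0373 0.261 ] yaw 41.52 tilt [ 0.0029 -0.0004] f [ 0.5  0.3 -5.7] w 0.0122 q6 -49.0
turn total [0.0017 0.0009 0.4613] then shift total [-4.523 -1.373  0.01 ] before-turn axes [-2.476 -4.026  0.008]
```

View pics/s2.png

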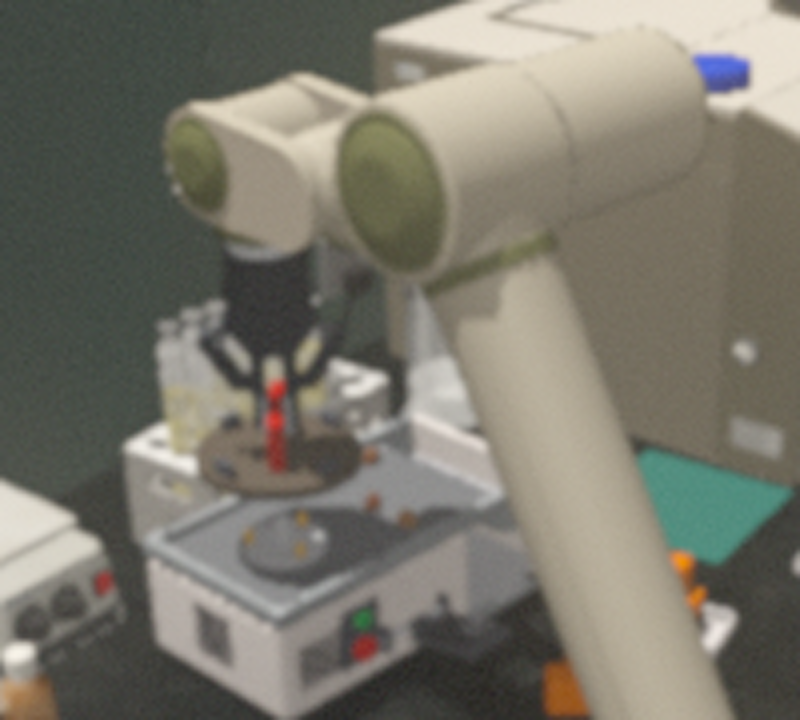

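```bash
python3 - <<'E'
from h import *
d=grab("top","t2",(320,20,512,250),3)
for q in [(381,236),(386,230),(380,190),(392,160)]: print(q,atz(d,q,0).round(3))
for q in [(404,32),(413,183)]: print(q,[atz(d,q,z).round(3) for z in (.3,.35,.4)])
E
```

```text
(381, 236) [ 0.409 -0.503  0.   ]
(386, 230) [ 0.433 -0.523  0.   ]
(380, 190) [ 0.596 -0.517  0.   ]
(392, 160) [ 0.731 -0.575  0.   ]
(404, 32) [array([ 1.099, -0.573,  0.3  ]), array([ 1.046, -0.552,  0.35 ]), array([ 0.993, -0.531,  0.4  ])]
(413, 183) [array([ 0.466, -0.53 ,  0.3  ]), array([ 0.439, -0.511,  0.35 ]), array([ 0.412, -0.492,  0.4  ])]
```

View pics/t2.png

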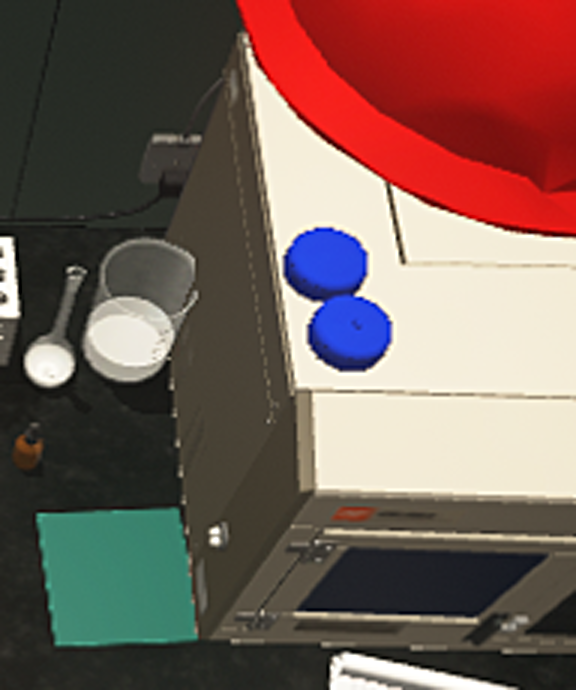

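```bash
python3 - <<'E'
from h import *
d=grab("top","t3",None,1.5)
print(env.observe()["q"].round(1), proj(d,[[.637,.037,.26],[.637,.037,.4],[0,0,.0]]))
E
```

```text
[ -7.3  30.7  58.   -0.   91.4 -48.8] [[232.10881783 137.9653312 ]
 [230.29067396 112.32359884]
 [235.30990987 350.32551445]]
```

View pics/t3.png

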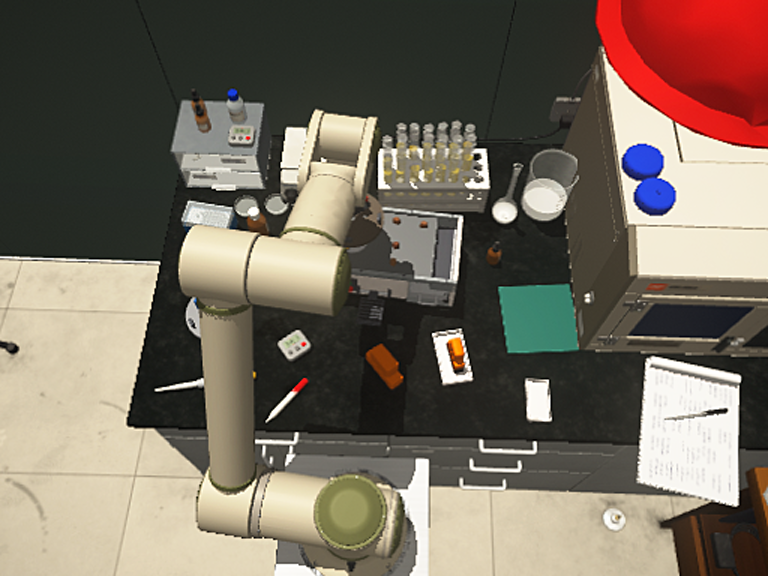

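```bash
python3 g.py .495 -.408 .26
```

```text
t 5.75 p [0.6367 0.0373 0.2586] yaw 41.51 tilt [-0.0014  0.0002] f [-0.3  0.1 -5.1] w 0.0122 q6 -49.0
turn total [-0.0006 -0.0007 -0.    ] then shift total [-2.395 -4.013 -0.014] before-turn axes [-2.395 -4.013 -0.012]
```

```bash
python3 -m pendant '[[[-0.08,-0.13,0],[0,0,0]],[[-0.16,-0.27,0],[0,0,0]],[[-0.2,-0.33,0],[0,0,0]],[[-0.2,-0.34,0],[0,0,0]],[[-0.2,-0.34,0],[0,0,0]],[[-0.2,-0.34,0],[0,0,0]],[[-0.2,-0.34,0],[0,0,0]],[[-0.2,-0.34,0],[0,0,0]],[[-0.2,-0.34,0],[0,0,0]],[[-0.2,-0.34,0],[0,0,0]],[[-0.2,-0.34,0],[0,0,0]],[[-0.2,-0.34,0],[0,0,0]],[[-0.14,-0.2,0],[0,0,0]],[[-0.05,-0.05,0],[0,0,0]],[[0,0,0],[0,0,0]]]'; python3 g.py .495 -.408 .056
python3 - <<'E'
from h import *
d=grab("top","t4",None,1.5)
E
```

```text
time_s: 7.62
position: [0.4957, -0.412, 0.2591]
tool_rot: [[-0.663, 0.749, -0.0], [0.749, 0.663, 0.001], [0.001, 0.0, -1.0]]
ft_force: [0.2, 0.3, -5.5]
grip_width: 0.0125
t 7.62 p [ 0.4957 -0.412   0.2591] yaw 41.53 tilt [-0.0001  0.0007] f [ 0.2  0.3 -5.5] w 0.0125 q6 -92.0
turn total [ 0.0002 -0.0004  0.    ] then shift total [0.035 0.021 2.031] before-turn axes [0.034 0.021 2.031]
```

View pics/t4.png

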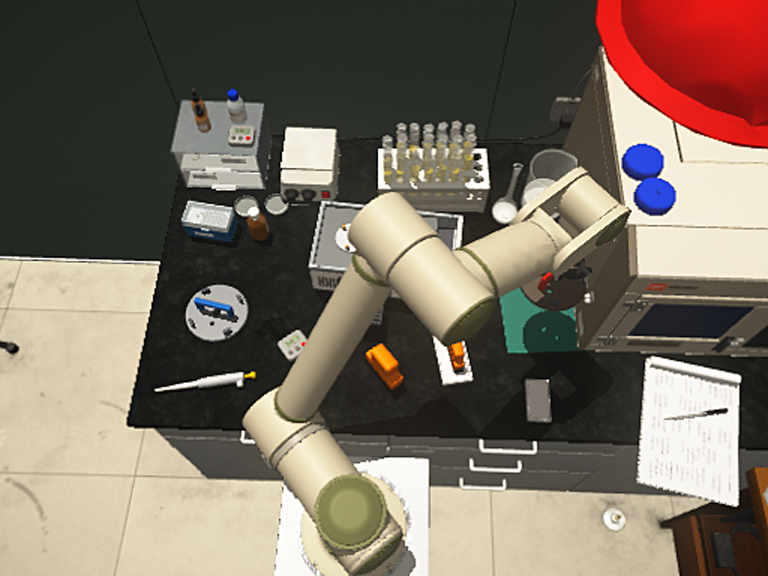

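```bash
python3 -m pendant '[[[0.01,0,0.15],[0,0,0]],[[0.01,0,0.3],[0,0,0]],[[0.01,0,0.3],[0,0,0]],[[0,0,0.3],[0,0,0]],[[0,0,0.3],[0,0,0]],[[0,0,0.3],[0,0,0]],[[0,0,0.2],[0,0,0]],[[0,0,0.1],[0,0,0]],[[0,0,0.04],[0,0,0]],[[0,0,0.02],[0,0,0]],[[0,0,0],[0,0,0]]]'; python3 g.py .495 -.408 .054
```

```text
time_s: 9.05
position: [0.4937, -0.4103, 0.0589]
tool_rot: [[-0.663, 0.749, 0.001], [0.749, 0.663, -0.001], [-0.001, -0.0, -1.0]]
ft_force: [-1.1, 0.1, -5.4]
grip_width: 0.0119
t 9.05 p [ 0.4937 -0.4103  0.0589] yaw 41.52 tilt [ 0.0006 -0.0008] f [-1.1  0.1 -5.4] w 0.0119 q6 -92.0
turn total [-0.      0.0007  0.    ] then shift total [0.009 0.025 0.049] before-turn axes [0.009 0.025 0.049]
```

```bash
python3 -m pendant '[[[0,0,0.02],[0,0,0]],[[0,0,0.015],[0,0,0]],[[0,0,0.01],[0,0,0]],[[0,0,0],[0,0,0]]]'; python3 g.py
```

```text
time_s: 9.55
position: [0.4941, -0.41, 0.0548]
tool_rot: [[-0.663, 0.749, 0.001], [0.749, 0.663, -0.001], [-0.001, 0.001, -1.0]]
ft_force: [3.4, 4.4, 3.9]
grip_width: 0.0122
t 9.55 p [ 0.4941 -0.41    0.0548] yaw 41.53 tilt [ 0.0014 -0.0008] f [3.4 4.4 3.9] w 0.0122 q6 -92.0
```

Contact (force went from -5.4 to +3.9 N). Now release and lift.

```bash
python3 -m pendant '[[[0,0,0],[0,0,0]],[[0,0,0],[0,0,0]],[[0,0,0],[0,0,0]],[[0,0,0],[0,0,0]],[[0,0,-0.1],[0,0,0]],[[0,0,-0.3],[0,0,0]],[[0,0,-0.4],[0,0,0]],[[0,0,-0.4],[0,0,0]],[[0,0,-0.4],[0,0,0]],[[0,0,0],[0,0,0]]]' 1; python3 g.py .37 -.215 .25
python3 - <<'E'
from h import *
d=grab("scene","s5",(250,140,400,240),5)
E
```

```text
time_s: 10.8
position: [0.4942, -0.4109, 0.2181]
tool_rot: [[-0.663, 0.749, 0.005], [0.749, 0.663, -0.006], [-0.008, -0.0, -1.0]]
ft_force: [-0.4, 0.9, -0.4]
grip_width: 0.0857
t 10.8 p [ 0.4942 -0.4109  0.2181] yaw 41.52 tilt [ 0.0048 -0.0058] f [-0.4  0.9 -0.4] w 0.0857 q6 -92.0
turn total [-0.0002  0.0048  0.    ] then shift total [ 2.29   0.369 -0.319] before-turn axes [ 2.287  0.369 -0.336]
```

View pics/s5.png

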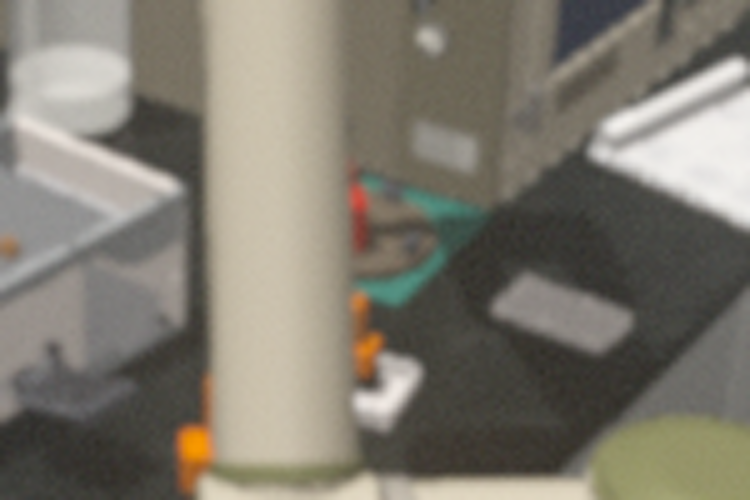

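```bash
python3 - <<'E'
from h import *
d=env.get_image("top"); D=lambda v:np.degrees(np.arctan2(v[1],v[0])).round(2)
b=(280,210)
P=np.array([atz(d,q,.080) for q in uc([(236,200),(322,182),(350,310),(274,325)],b,12)])
print(P.round(4),P.mean(0),[np.linalg.norm(P[i]-P[(i+1)%4]).round(4) for i in range(4)],D(P[0]-P[3]),D(P[1]-P[2]))
# foot front-bottom edge on tray floor z=.004
F=np.array([atz(d,q,.006) for q in uc([(285,465),(345,462)],b,12)]);print("foot front",F.round(4))
# shoulder front top edge (z .004+.038)
T=np.array([atz(d,q,.016) for q in uc([(95,150),(330,118),(425,515),(185,555)],b,12)]);print("tray",T.round(4),T.mean(0),D(T[0]-T[3]),D(T[1]-T[2]))
grab("top","t6",(280,200,340,250),12)
E
python3 g.py .37 -.215 .22 100
```

```text
[[ 0.4025 -0.2013  0.08  ]
 [ 0.409  -0.2261  0.08  ]
 [ 0.3698 -0.2334  0.08  ]
 [ 0.3645 -0.2117  0.08  ]] [ 0.38646899 -0.21815074  0.08      ] [np.float64(0.0257), np.float64(0.0399), np.float64(0.0224), np.float64(0.0394)] 15.31 10.53
foot front [[ 0.3496 -0.2221  0.006 ]
 [ 0.3512 -0.2398  0.006 ]]
tray [[ 0.4442 -0.1651  0.016 ]
 [ 0.4573 -0.2362  0.016 ]
 [ 0.3321 -0.2617  0.016 ]
 [ 0.3172 -0.1915  0.016 ]] [ 0.38770465 -0.21362404  0.016     ] 11.74 11.47
t 10.95 p [ 0.4932 -0.4099  0.2132] yaw 41.51 tilt [-0.0009  0.001 ] f [ 0.  -0.3  0.2] w 0.0853 q6 -92.0
turn total [ 5.000e-04 -8.000e-04 -6.498e-01] then shift total [ 0.875  2.133 -0.068] before-turn axes [ 2.276  0.369 -0.065]
```

View pics/t6.png

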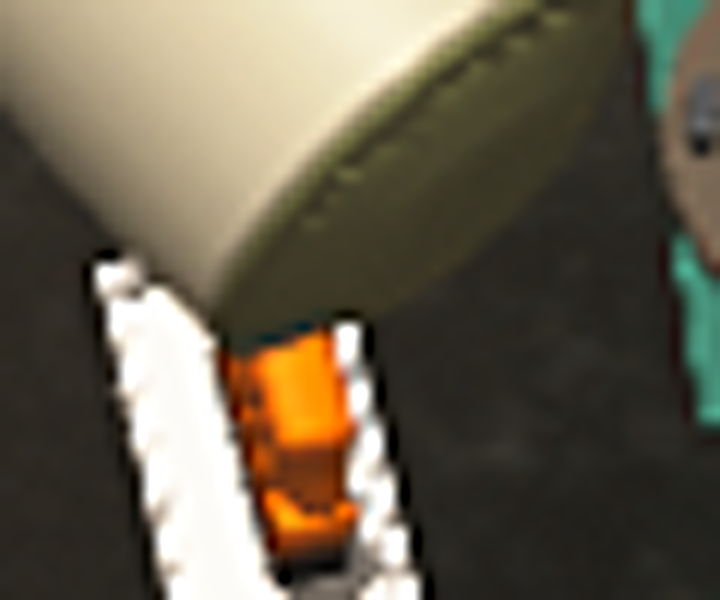

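```bash
python3 -m pendant '[[[0,0,0],[0,0,0.11]],[[0,0,0],[0,0,0.11]],[[0,0,0],[0,0,0.11]],[[0,0,0],[0,0,0.11]],[[0,0,0],[0,0,0.11]],[[0,0,0],[0,0,0.11]],[[0,0,0],[0,0,0.11]],[[0,0,0],[0,0,0.11]],[[0,0,0],[0,0,0.11]],[[0,0,0],[0,0,0.11]],[[0,0,0],[0,0,0.11]],[[0,0,0],[0,0,0.107]]]'; python3 g.py .387 -.22 .17 -77
```

```text
time_s: 12.45
position: [0.4932, -0.4099, 0.2124]
tool_rot: [[0.976, 0.219, -0.002], [0.219, -0.976, 0.002], [-0.001, -0.002, -1.0]]
ft_force: [-0.3, 0.0, -1.0]
grip_width: 0.0853
t 12.45 p [ 0.4932 -0.4099  0.2124] yaw -77.34 tilt [-0.0018  0.0021] f [-0.3  0.  -1. ] w 0.0853 q6 27.0
turn total [-0.0016  0.0008 -0.0038] then shift total [-0.608 -2.089  0.424] before-turn axes [-0.62  -2.085  0.43 ]
```

```bash
python3 -m pendant '[[[-0.1,-0.35,0.05],[0,0,0]],[[-0.1,-0.35,0.05],[0,0,0]],[[-0.1,-0.35,0.08],[0,0,0]],[[-0.1,-0.35,0.08],[0,0,0]],[[-0.1,-0.35,0.08],[0,0,0]],[[-0.11,-0.335,0.08],[0,0,0]],[[0,0,0],[0,0,0]]]'; python3 g.py .387 -.22 .064 -77
python3 - <<'E'
from h import *
grab("top","t7",(270,190,350,250),10)
grab("scene","s7",(270,170,350,230),10)
E
```

```text
time_s: 13.32
position: [0.3858, -0.2187, 0.1708]
tool_rot: [[0.974, 0.226, -0.003], [0.226, -0.974, 0.003], [-0.002, -0.003, -1.0]]
ft_force: [0.4, -0.4, -0.2]
grip_width: 0.0851
t 13.32 p [ 0.3858 -0.2187  0.1708] yaw -76.96 tilt [-0.0027  0.0027] f [ 0.4 -0.4 -0.2] w 0.0851 q6 32.0
turn total [-0.0021  0.0013  0.0005] then shift total [0.008 0.016 1.068] before-turn axes [0.011 0.019 1.068]
```

View pics/t7.png

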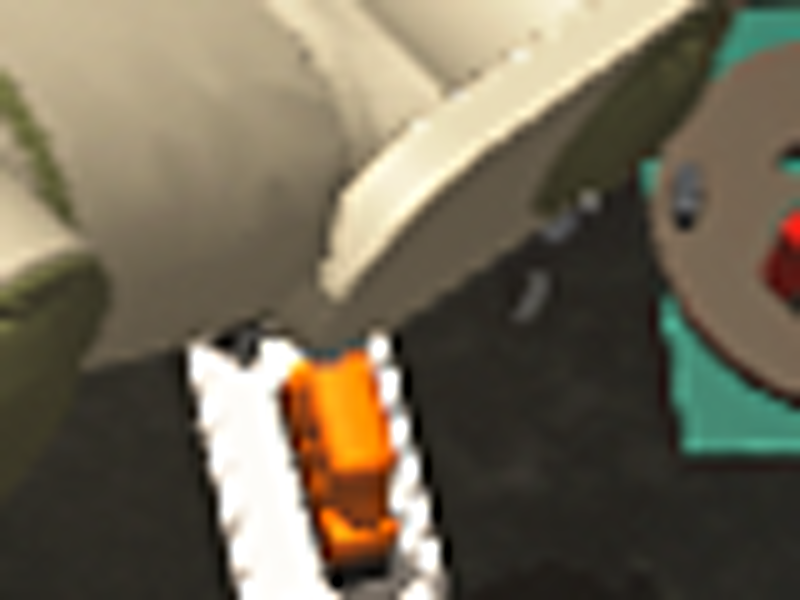

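View pics/s7.png

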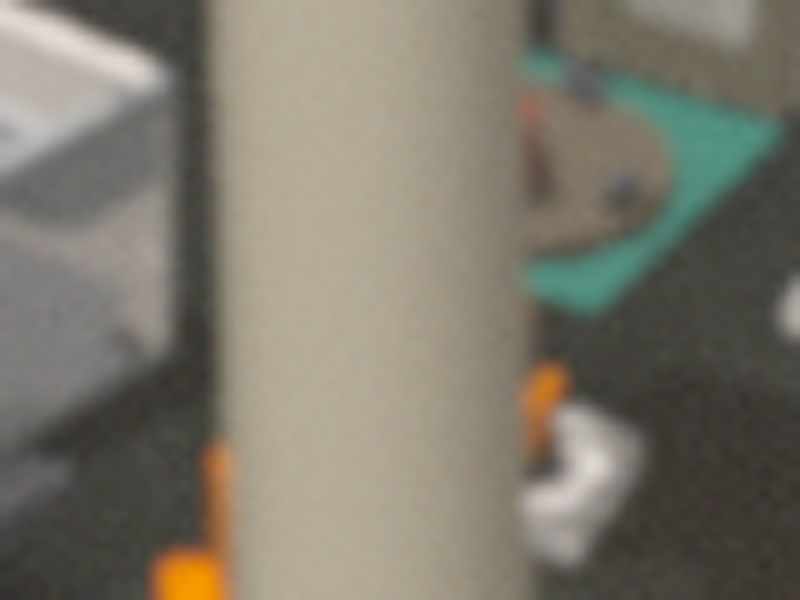

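```bash
python3 -m pendant '[[[0.01,0.015,0.2],[0,0,0]],[[0,0,0.3],[0,0,0]],[[0,0,0.3],[0,0,0]],[[0,0,0.15],[0,0,0]],[[0,0,0.09],[0,0,0]],[[0,0,0],[0,0,0]]]'; python3 -m pendant '[[[0,0,0],[0,0,0]],[[0,0,0],[0,0,0]],[[0,0,0],[0,0,0]],[[0,0,0],[0,0,0]],[[0,0,0],[0,0,0]],[[0,0,0],[0,0,0]]]' -1 120;python3 g.py
```

```text
time_s: 14.18
position: [0.3887, -0.2224, 0.0675]
tool_rot: [[0.975, 0.224, -0.0], [0.224, -0.975, 0.0], [-0.0, -0.001, -1.0]]
ft_force: [0.0, 0.9, -0.1]
grip_width: 0.0854
time_s: 14.92
position: [0.3885, -0.2221, 0.0682]
tool_rot: [[0.974, 0.225, 0.0], [0.225, -0.974, -0.001], [0.0, 0.001, -1.0]]
ft_force: [-2.1, 0.2, 5.8]
grip_width: 0.0224
t 14.93 p [ 0.3885 -0.2221  0.0682] yaw -77.01 tilt [ 0.0002 -0.0005] f [-2.1  0.2  5.8] w 0.0224 q6 32.0
```

```bash
cat >> h.py <<'E'
MP=np.array([.6323,-.0514,-.085])
def mw(x,y,z,p=MP):
    c,s=np.cos(p[2]),np.sin(p[2]); return np.array([p[0]+c*x-s*y,p[1]+s*x+c*y,z])
def wm(X,p=MP):
    c,s=np.cos(p[2]),np.sin(p[2]); d=np.array(X[:2])-p[:2]; return np.array([c*d[0]+s*d[1],-s*d[0]+c*d[1]])
E
python3 -m pendant '[[[0,0,-0.05],[0,0,0]],[[0,0,-0.15],[0,0,0]],[[0,0,-0.3],[0,0,0]],[[0,0,-0.3],[0,0,0]],[[0,0,-0.4],[0,0,0]],[[0,0,-0.4],[0,0,0]],[[0,0,-0.2],[0,0,0]],[[0,0,0],[0,0,0]]]'
python3 - <<'E'
from h import *
d=grab("top","t8",(200,125,320,215),6)
for q in [(386,133),(495,148),(383,230),(372,298)]: print(q,(wm(atz(d,uc(q,(200,125),6),.1265))*1000).round(1))
grab("scene","s8",None,1.5)
E
python3 g.py
```

```text
time_s: 15.92
position: [0.3887, -0.2221, 0.2487]
tool_rot: [[0.974, 0.225, 0.002], [0.225, -0.974, -0.002], [0.001, 0.002, -1.0]]
ft_force: [0.1, -0.3, -2.5]
grip_width: 0.0222
(386, 133) [ 61.3 -14.3]
(495, 148) [ 58.8 -81.2]
(383, 230) [ -7.  -20.1]
(372, 298) [-54.  -18.8]
t 16.02 p [ 0.3882 -0.2216  0.2469] yaw -77.02 tilt [-0.0011  0.0011] f [-0.4 -0.  -1.6] w 0.0224 q6 32.0
```

View pics/t8.png

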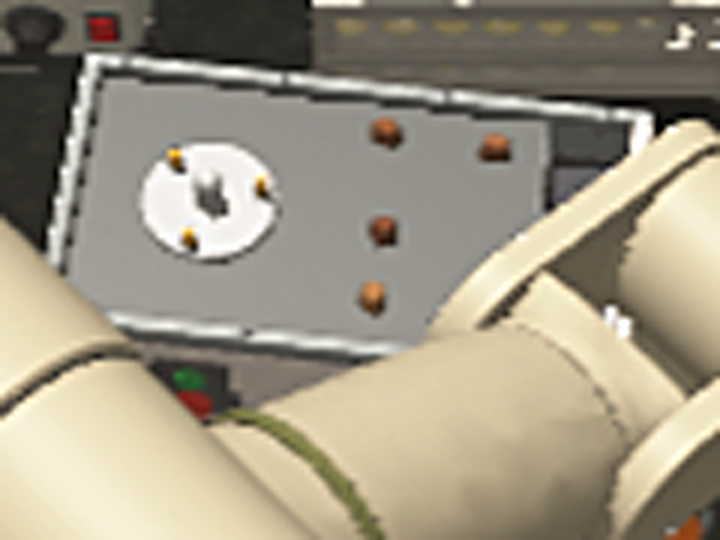

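View pics/s8.png

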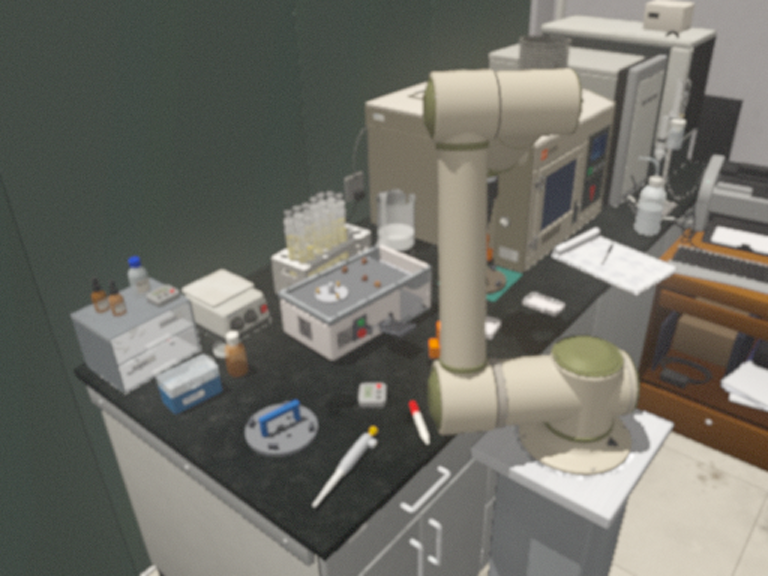

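```bash
python3 - <<'E'
from h import *
d=env.get_image("top");s=env.get_image("scene")
# tube tops front row: top px, triangulate roughly with scene px
for z in (.1,.15,.2): print(z, atz(d,(274,98),z).round(3),"front rack edge",atz(d,(253,118),z).round(3))
def tri(a,b):
    c1,r1=ray(d,a);c2,r2=ray(s,b)
    A=np.c_[r1,-r2]; k=np.linalg.lstsq(A,c2-c1,rcond=None)[0]; return ((c1+k[0]*r1+c2+k[1]*r2)/2).round(3),np.linalg.norm(c1+k[0]*r1-c2-k[1]*r2).round(4)
print(mw(-.03,.022,.25),mw(-.03,-.113,0),mw(.044,.022,0),mw(.044,-.113,0))
# hub
q=uc([(177,157),(262,186),(190,238)],(200,125),6)
S=np.array([atz(d,p,.139) for p in q]);print(S.round(4),S.mean(0).round(4))
for x in S-S.mean(0): print(np.degrees(np.arctan2(x[1],x[0])).round(1),np.linalg.norm(x).round(4))
grab("top","t9",(240,80,330,140),8); grab("scene","s9",(180,120,270,190),8)
E
python3 g.py
```

```text
0.1 [ 0.938 -0.105  0.1  ] front rack edge [ 0.838 -0.026  0.1  ]
0.15 [ 0.898 -0.103  0.15 ] front rack edge [ 0.802 -0.027  0.15 ]
0.2 [ 0.858 -0.102  0.2  ] front rack edge [ 0.765 -0.028  0.2  ]
[ 0.60427606 -0.0269325   0.25      ] [ 0.59281487 -0.1614451   0.        ] [ 0.67800889 -0.03321493  0.        ] [ 0.66654771 -0.16772753  0.        ]
[[0.6623 0.0542 0.139 ]
 [0.6439 0.0022 0.139 ]
 [0.6064 0.0431 0.139 ]] [0.6375 0.0332 0.139 ]
40.3 0.0325
-78.3 0.0316
162.3 0.0327
t 16.23 p [ 0.3883 -0.2218  0.2469] yaw -77.02 tilt [-0.0014  0.0014] f [-0.8 -0.6 -0.9] w 0.0224 q6 32.0
```

View pics/t9.png

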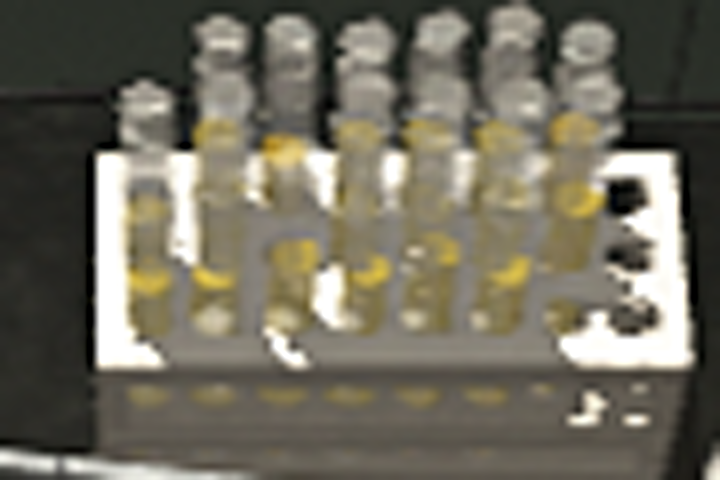

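View pics/s9.png

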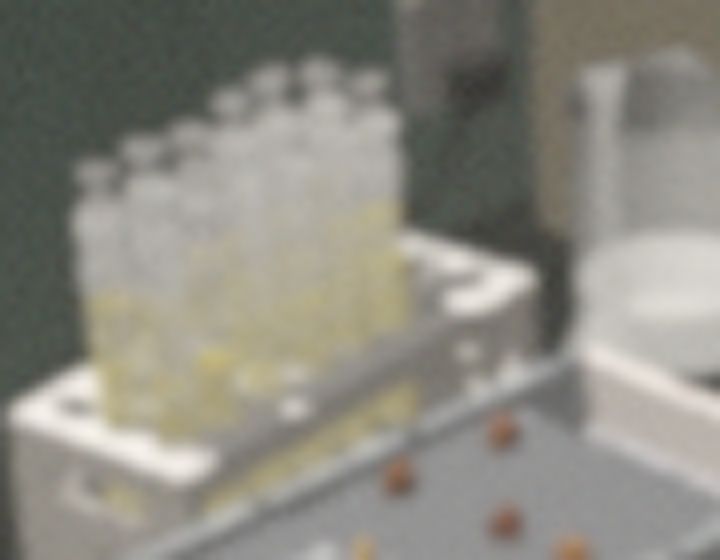

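```bash
python3 - <<'E'
from h import *
d=env.get_image("top");s=env.get_image("scene")
def tri(a,b):
    c1,r1=ray(d,a);c2,r2=ray(s,b)
    A=np.c_[r1,-r2]; k=np.linalg.lstsq(A,c2-c1,rcond=None)[0]; return ((c1+k[0]*r1+c2+k[1]*r2)/2).round(3),np.linalg.norm(c1+k[0]*r1-c2-k[1]*r2).round(4)
print("rack front right",tri(uc((692,368),(240,80),8),uc((540,278),(180,120),8)))
print("front left",tri(uc((97,368),(240,80),8),uc((195,475),(180,120),8)))
print("tube R", tri(uc((588,40),(240,80),8),uc((370,80),(180,120),8)))
print("tube L", tri(uc((147,97),(240,80),8),uc((97,170),(180,120),8)))
E
```

```text
rack front right (array([ 0.808, -0.304,  0.108]), np.float64(0.0002))
front left (array([ 0.791, -0.023,  0.115]), np.float64(0.002))
tube R (array([ 0.883, -0.246,  0.233]), np.float64(0.0237))
tube L (array([ 0.85 , -0.04 ,  0.252]), np.float64(0.0141))
```

```bash
python3 -m pendant '[[[0,0,0],[0,0,0.1]],[[0,0,0],[0,0,0.098]],[[0,0,0],[0,0,0]]]';python3 g.py .6043 -.0269 .25 -94.9
```

```text
time_s: 16.7
position: [0.3885, -0.2219, 0.2476]
tool_rot: [[0.997, -0.083, -0.0], [-0.083, -0.997, 0.0], [-0.0, -0.0, -1.0]]
ft_force: [0.1, -0.0, -1.5]
grip_width: 0.0225
t 16.7 p [ 0.3885 -0.2219  0.2476] yaw -94.76 tilt [-0.0003  0.0003] f [ 0.1 -0.  -1.5] w 0.0225 q6 50.0
turn total [-0.0002  0.0002  0.0016] then shift total [ 1.984 -2.127 -0.024] before-turn axes [ 1.989 -2.122 -0.024]
```

```bash
python3 -m pendant '[[[0.12,-0.13,0],[0,0,0]],[[0.28,-0.3,0],[0,0,0]],[[0.32,-0.34,0],[0,0,0]],[[0.32,-0.34,0],[0,0,0]],[[0.32,-0.34,0],[0,0,0]],[[0.32,-0.34,0],[0,0,0]],[[0.2,-0.23,0],[0,0,0]],[[0.105,-0.105,0],[0,0,0]],[[0,0,0],[0,0,0]]]';python3 g.py .6043 -.0269 .186 -94.9
```

```text
time_s: 17.82
position: [0.6043, -0.0269, 0.2474]
tool_rot: [[0.997, -0.082, -0.001], [-0.082, -0.997, -0.0], [-0.001, 0.0, -1.0]]
ft_force: [-0.9, -0.3, -1.9]
grip_width: 0.0222
t 17.82 p [ 0.6043 -0.0269  0.2474] yaw -94.72 tilt [-0.0007 -0.0001] f [-0.9 -0.3 -1.9] w 0.0222 q6 81.0
turn total [0.0001 0.0004 0.002 ] then shift total [-0.    -0.     0.614] before-turn axes [ 0.    -0.     0.614]
```

```bash
python3 - <<'E'
from h import *
grab("top","t10",(200,100,330,215),6); grab("scene","s10",(180,100,330,220),5)
E
```

```text
(no output)
```

View pics/t10.png

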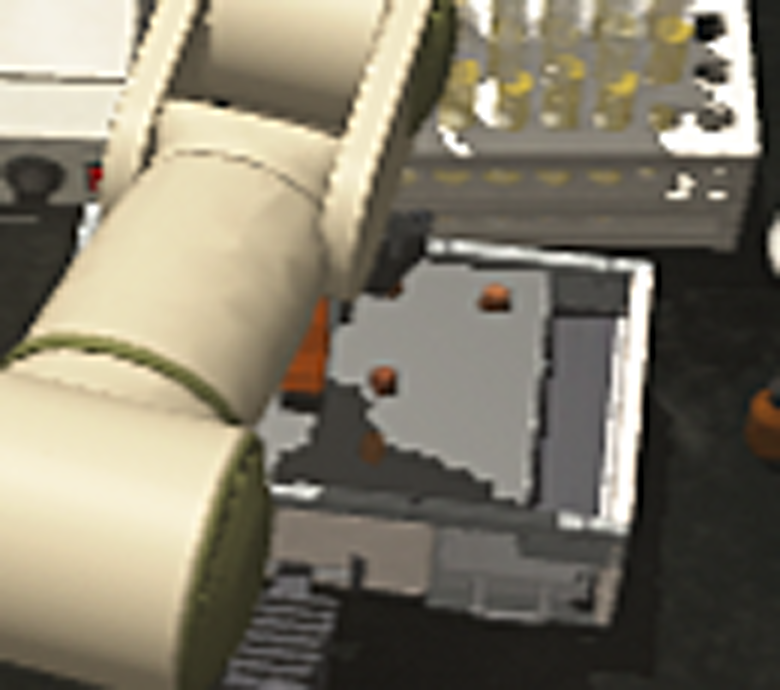

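View pics/s10.png

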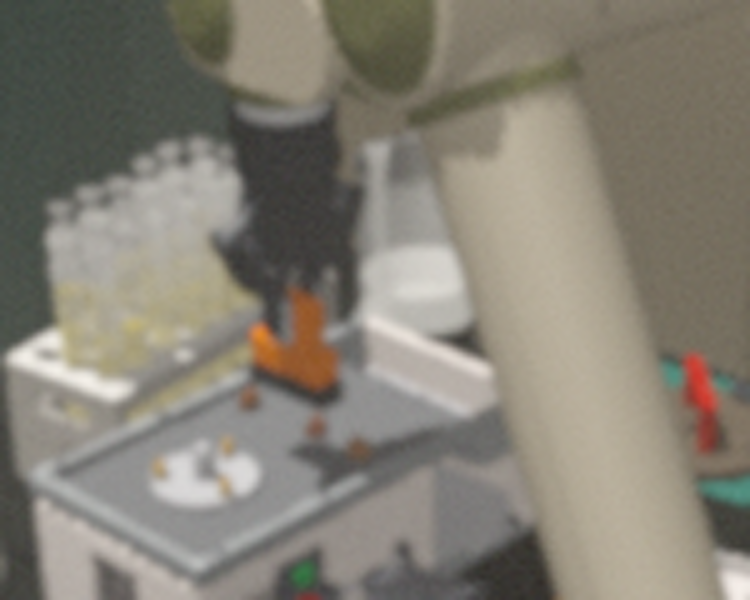

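```bash
python3 -m pendant '[[[0,0,0.15],[0,0,0]],[[0,0,0.25],[0,0,0]],[[0,0,0.13],[0,0,0]],[[0,0,0.05],[0,0,0]],[[0,0,0.02],[0,0,0]],[[0,0,0],[0,0,0]]]';python3 g.py .5928 -.1614 .185 -94.9
```

```text
time_s: 18.68
position: [0.6044, -0.027, 0.1883]
tool_rot: [[0.996, -0.084, 0.001], [-0.084, -0.996, -0.0], [0.001, 0.0, -1.0]]
ft_force: [0.6, 0.4, -2.1]
grip_width: 0.0223
t 18.68 p [ 0.6044 -0.027   0.1883] yaw -94.84 tilt [ 0.0009 -0.0002] f [ 0.6  0.4 -2.1] w 0.0223 q6 81.0
turn total [ 0.0001 -0.0006  0.0007] then shift total [-1.000e-03  1.349e+00  3.300e-02] before-turn axes [-0.003  1.349  0.033]
```

```bash
python3 -m pendant '[[[0,0,0.02],[0,0,0]],[[0,0.05,0],[0,0,0]],[[0,0.08,0],[0,0,0]],[[0,0.08,0],[0,0,0]],[[0,0.08,0],[0,0,0]],[[0,0.08,0],[0,0,0]],[[0,0.08,0],[0,0,0]],[[0,0.08,0],[0,0,0]],[[0,0.08,0],[0,0,0]],[[0,0.08,0],[0,0,0]],[[0,0.08,0],[0,0,0]],[[0,0,0],[0,0,0]]]';python3 g.py .5928 -.1614 .186 -94.9
python3 - <<'E'
from h import *
grab("top","t11",(200,100,330,215),6); grab("scene","s11",(180,100,330,220),5)
E
```

```text
time_s: 20.18
position: [0.5977, -0.1043, 0.1858]
tool_rot: [[0.996, -0.085, -0.0], [-0.085, -0.996, -0.0], [-0.0, 0.0, -1.0]]
ft_force: [-0.3, -0.3, -1.4]
grip_width: 0.0223
t 20.18 p [ 0.5977 -0.1043  0.1858] yaw -94.88 tilt [-0.     -0.0001] f [-0.3 -0.3 -1.4] w 0.0223 q6 74.0
turn total [0.0001 0.     0.0002] then shift total [-0.     0.573 -0.002] before-turn axes [-0.     0.573 -0.002]
```

View pics/t11.png

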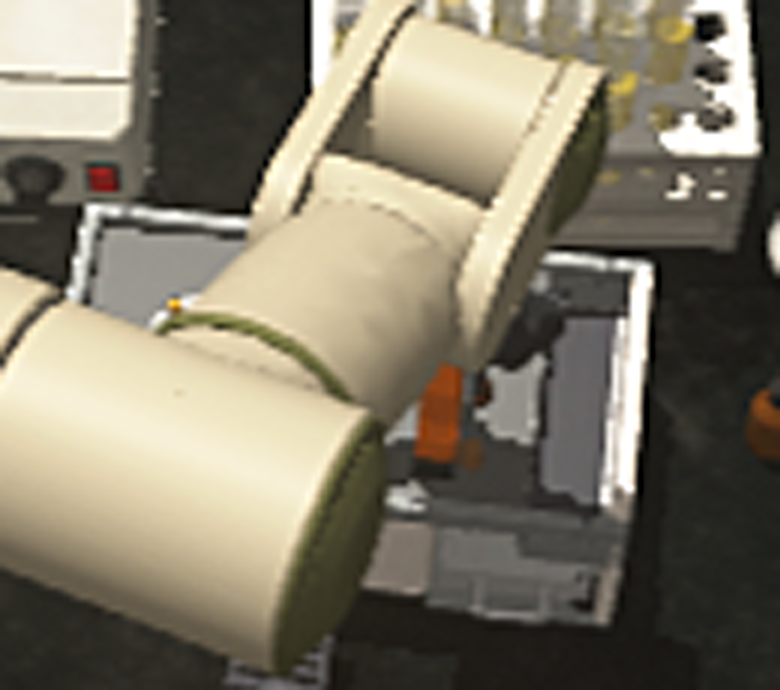

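View pics/s11.png

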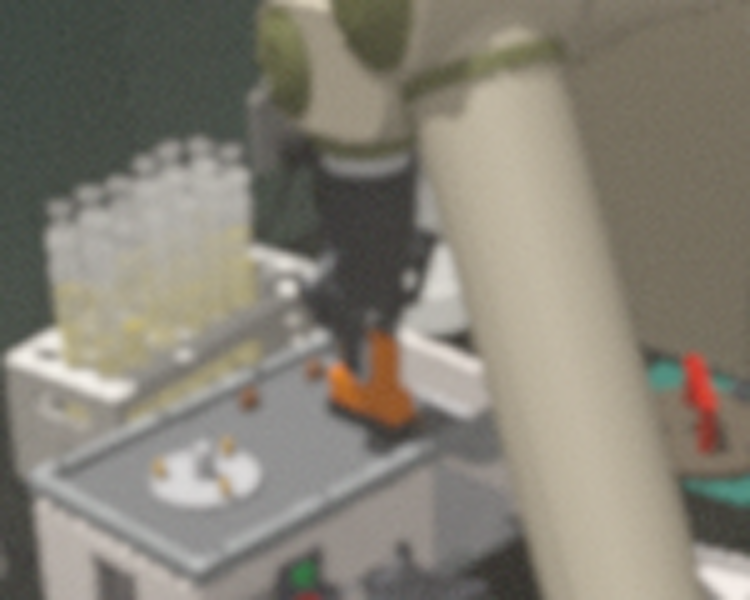

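```bash
python3 -m pendant '[[[0,0.08,0],[0,0,0]],[[0,0.08,0],[0,0,0]],[[0,0.08,0],[0,0,0]],[[0,0.08,0],[0,0,0]],[[0,0.08,0],[0,0,0]],[[0,0.08,0],[0,0,0]],[[0,0.08,0],[0,0,0]],[[0,0.05,0],[0,0,0]],[[0,0,0],[0,0,0]]]';python3 g.py .6780 -.0332 .25 -94.9
python3 - <<'E'
from h import *
grab("top","t12",(200,100,330,215),6); grab("scene","s12",(180,100,330,220),5)
E
```

```text
time_s: 21.4
position: [0.5926, -0.1648, 0.1858]
tool_rot: [[0.996, -0.085, 0.0], [-0.085, -0.996, -0.0], [0.0, 0.0, -1.0]]
ft_force: [-0.4, 0.8, -0.8]
grip_width: 0.0221
t 21.4 p [ 0.5926 -0.1648  0.1858] yaw -94.86 tilt [ 0. -0.] f [-0.4  0.8 -0.8] w 0.0221 q6 68.0
turn total [ 0.     -0.      0.0004] then shift total [ 0.739 -1.384 -0.642] before-turn axes [ 0.74  -1.384 -0.642]
```

View pics/t12.png

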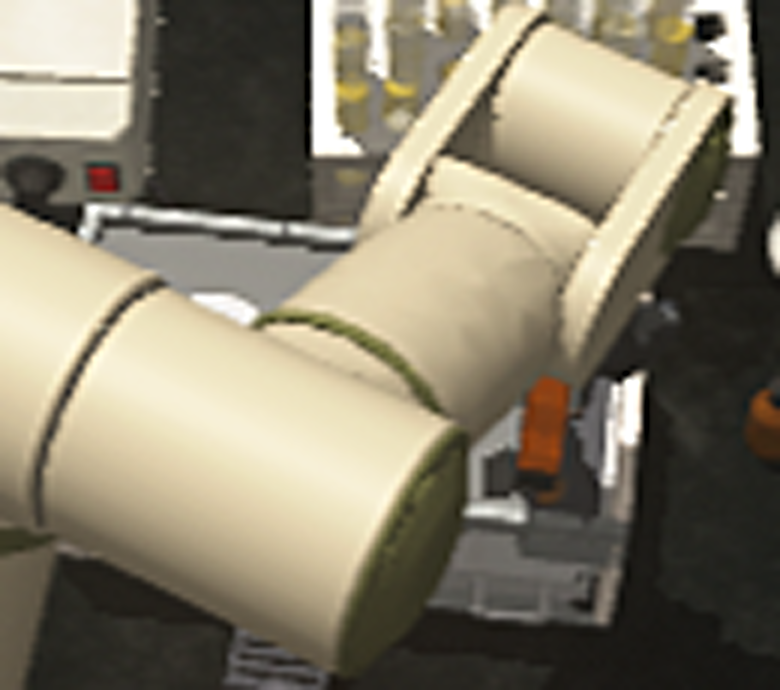

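View pics/s12.png

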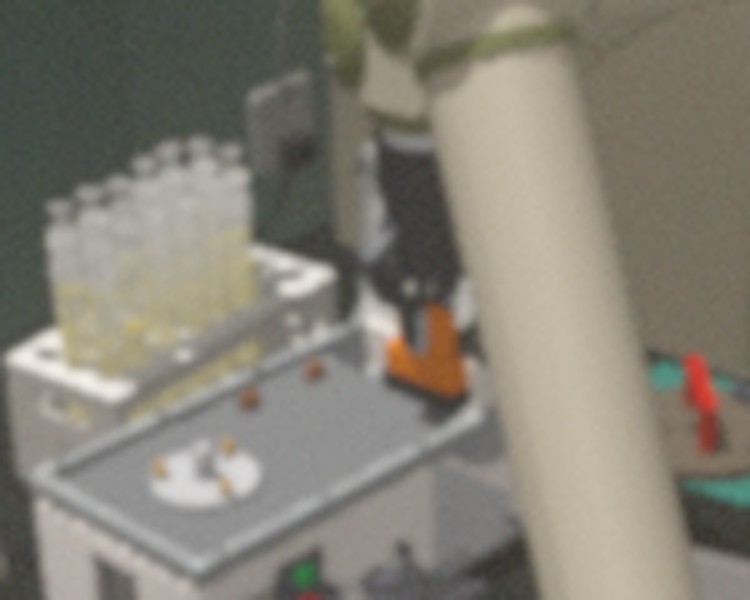

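```bash
python3 -m pendant '[[[0,-0.02,-0.15],[0,0,0]],[[0,0,-0.3],[0,0,0]],[[0,0,-0.2],[0,0,0]],[[0.1,-0.18,0],[0,0,0]],[[0.16,-0.3,0],[0,0,0]],[[0.16,-0.3,0],[0,0,0]],[[0.16,-0.3,0],[0,0,0]],[[0.1,-0.2,0],[0,0,0]],[[0.06,-0.085,0],[0,0,0]],[[0,0,0],[0,0,0]],[[0,0,0],[0,0,0]]]';python3 g.py .6780 -.0332 .186 -94.9
python3 - <<'E'
from h import *
grab("top","t13",(200,100,330,215),6); grab("scene","s13",(180,100,330,220),5)
E
```

```text
time_s: 22.88
position: [0.6777, -0.0336, 0.2509]
tool_rot: [[0.996, -0.085, -0.0], [-0.085, -0.996, -0.0], [-0.0, 0.0, -1.0]]
ft_force: [-0.1, -0.9, -1.8]
grip_width: 0.0226
t 22.88 p [ 0.6777 -0.0336  0.2509] yaw -94.9 tilt [-0.0002 -0.0002] f [-0.1 -0.9 -1.8] w 0.0226 q6 82.0
turn total [ 0.0001  0.0001 -0.    ] then shift total [ 0.002 -0.004  0.649] before-turn axes [ 0.002 -0.004  0.649]
```

View pics/t13.png

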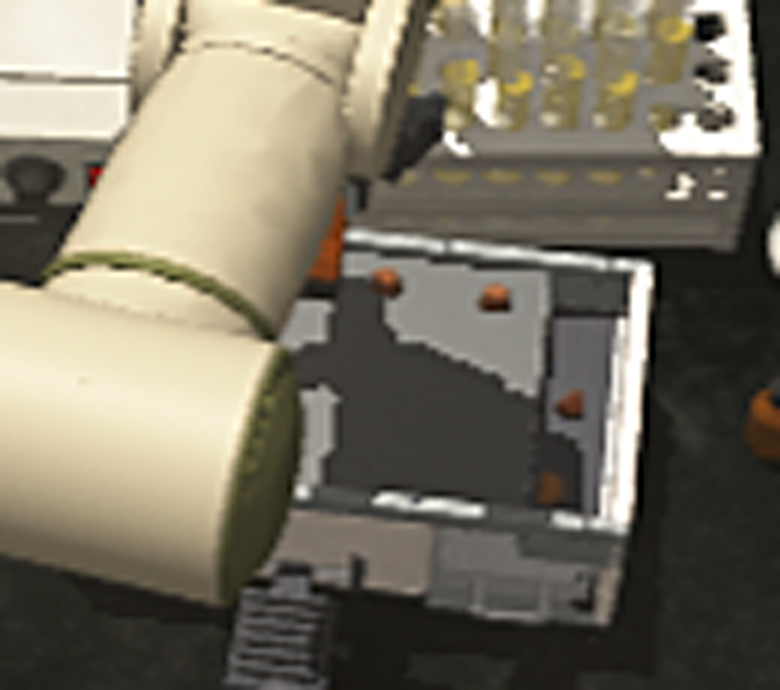

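View pics/s13.png

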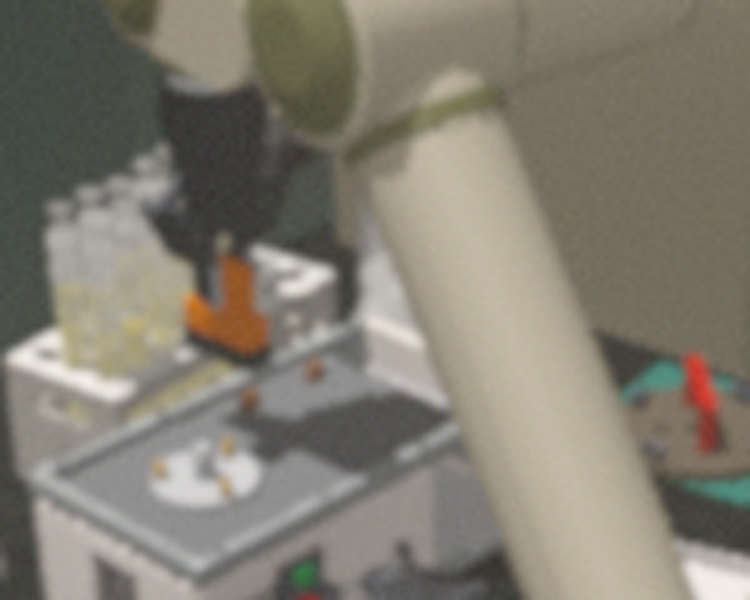

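```bash
python3 -m pendant '[[[-0.03,0,0.1],[0,0,0]],[[-0.02,0,0.25],[0,0,0]],[[0,0,0.17],[0,0,0]],[[0,0,0.06],[0,0,0]],[[0,0,0.04],[0,0,0]],[[0,0,0.02],[0,0,0]],[[0,0,0],[0,0,0]]]';python3 g.py .66254 -.167 .186 -94.9
```

```text
time_s: 23.85
position: [0.6731, -0.0323, 0.1871]
tool_rot: [[0.996, -0.084, 0.001], [-0.084, -0.996, -0.0], [0.001, 0.0, -1.0]]
ft_force: [-0.4, 1.0, -2.7]
grip_width: 0.0222
t 23.85 p [ 0.6731 -0.0323  0.1871] yaw -94.84 tilt [ 0.0005 -0.0001] f [-0.4  1.  -2.7] w 0.0222 q6 82.0
turn total [ 0.0001 -0.0004  0.0007] then shift total [0.01  1.351 0.011] before-turn axes [0.008 1.351 0.012]
```

```bash
python3 -m pendant '[[[0,0.05,0.01],[0,0,0]],[[0,0.08,0],[0,0,0]],[[0,0.08,0],[0,0,0]],[[0,0.08,0],[0,0,0]],[[0,0.08,0],[0,0,0]],[[0,0.08,0],[0,0,0]],[[0,0.08,0],[0,0,0]],[[0,0.08,0],[0,0,0]],[[0,0.08,0],[0,0,0]],[[0,0.08,0],[0,0,0]],[[0,0.08,0],[0,0,0]],[[0,0.08,0],[0,0,0]],[[0,0.08,0],[0,0,0]],[[0,0.08,0],[0,0,0]],[[0,0.08,0],[0,0,0]],[[0,0.08,0],[0,0,0]],[[0,0.08,0],[0,0,0]],[[0,0.06,0],[0,0,0]],[[0,0,0],[0,0,0]]]';python3 g.py .66254 -.167 .186 -94.9
python3 - <<'E'
from h import *
grab("top","t14",(200,100,330,215),6); grab("scene","s14",(180,100,330,220),5)
E
```

```text
time_s: 26.22
position: [0.6612, -0.1712, 0.1858]
tool_rot: [[0.996, -0.085, -0.0], [-0.085, -0.996, -0.0], [-0.0, 0.0, -1.0]]
ft_force: [-0.3, -0.4, -1.0]
grip_width: 0.0223
t 26.23 p [ 0.6612 -0.1712  0.1858] yaw -94.87 tilt [-0. -0.] f [-0.3 -0.4 -1. ] w 0.0223 q6 70.0
turn total [0.     0.     0.0003] then shift total [ 0.009 -0.043 -0.002] before-turn axes [ 0.009 -0.043 -0.002]
```

View pics/t14.png

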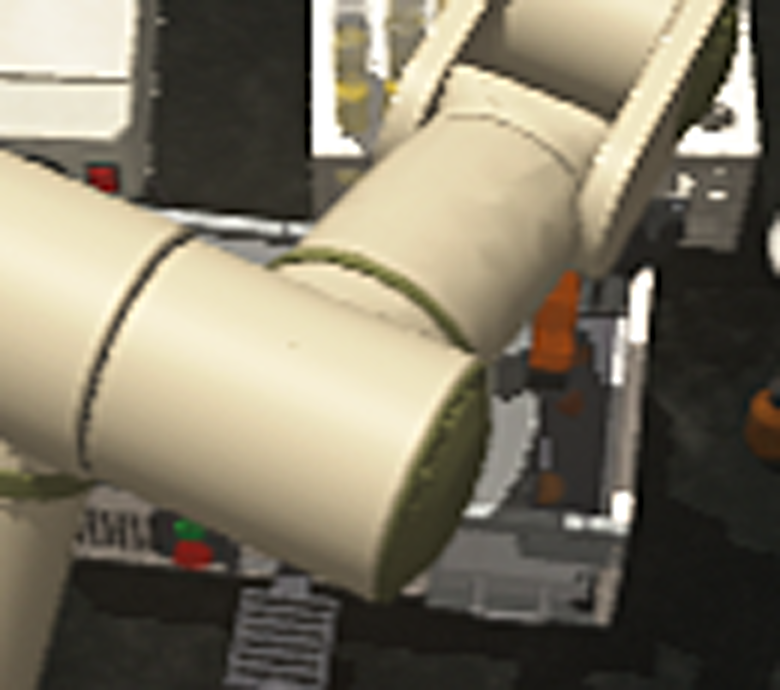

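View pics/s14.png

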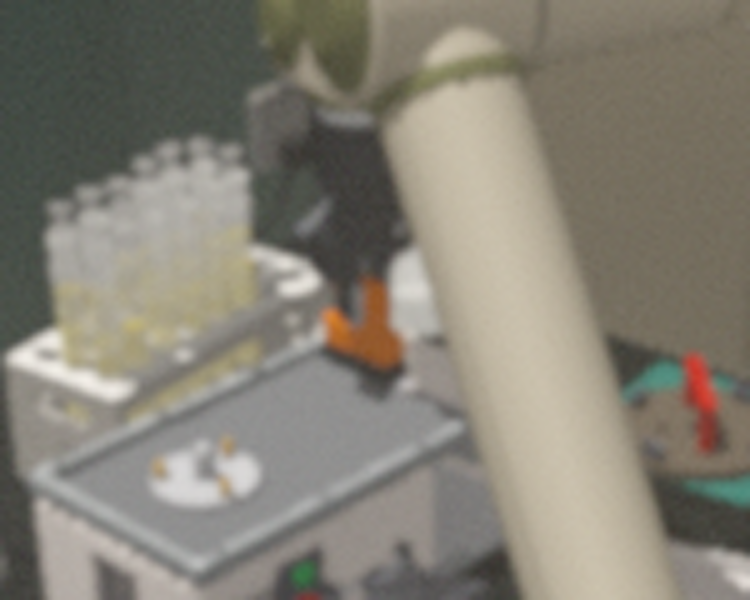

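```bash
python3 -m pendant '[[[0,-0.02,-0.15],[0,0,0]],[[0,0,-0.3],[0,0,0]],[[0,0,-0.3],[0,0,0]],[[0,0,0],[0,0,0]]]';python3 g.py .388 -.2185 .24 -78.2
python3 - <<'E'
from h import *
grab("top","t15",(200,100,330,215),6)
E
```

```text
time_s: 26.82
position: [0.6622, -0.1686, 0.2642]
tool_rot: [[0.996, -0.084, 0.006], [-0.084, -0.996, -0.003], [0.006, 0.002, -1.0]]
ft_force: [0.4, -0.7, -2.5]
grip_width: 0.0224
t 26.82 p [ 0.6622 -0.1686  0.2642] yaw -94.81 tilt [ 0.0059 -0.0025] f [ 0.4 -0.7 -2.5] w 0.0224 q6 71.0
turn total [ 0.0018 -0.0036 -0.1845] then shift total [-2.786 -0.073  0.242] before-turn axes [-2.692  0.726  0.227]
```

View pics/t15.png

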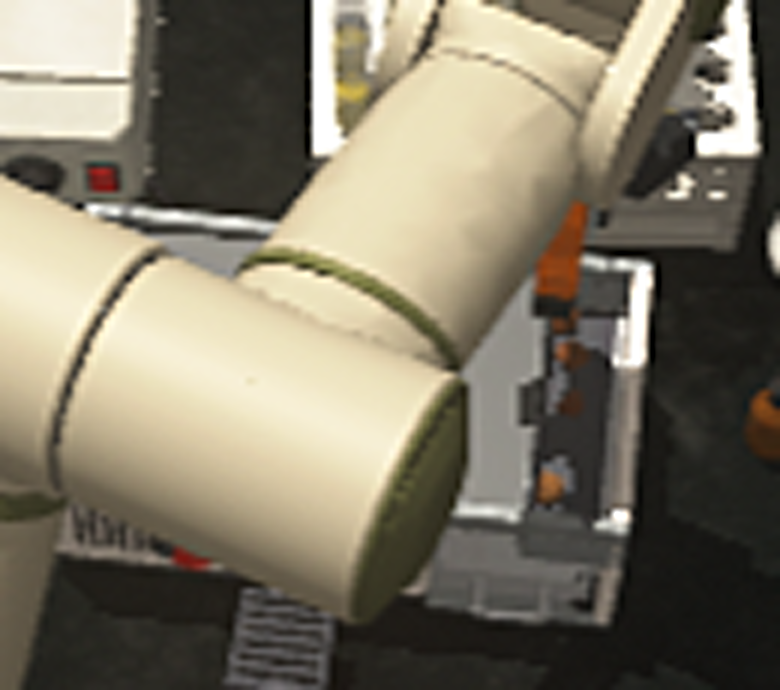

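```bash
python3 -m pendant '[[[0,0,0],[0,0,-0.092]],[[0,0,0],[0,0,-0.092]],[[-0.14,0,0],[0,0,0]],[[-0.3,-0.01,0],[0,0,0]],[[-0.35,-0.01,0.03],[0,0,0]],[[-0.35,-0.01,0.03],[0,0,0]],[[-0.35,-0.01,0.03],[0,0,0]],[[-0.35,-0.01,0.03],[0,0,0]],[[-0.35,-0.01,0.03],[0,0,0]],[[-0.3,-0.01,0.03],[0,0,0]],[[-0.2,0,0],[0,0,0]],[[-0.1,0,0],[0,0,0]],[[0,0,0],[0,0,0]]]';python3 g.py .388 -.2185 .0685 -78.2
```

```text
time_s: 28.5
position: [0.3869, -0.2188, 0.2428]
tool_rot: [[0.979, 0.203, 0.0], [0.203, -0.979, 0.0], [0.0, 0.0, -1.0]]
ft_force: [0.8, 0.4, -1.9]
grip_width: 0.0224
t 28.5 p [ 0.3869 -0.2188  0.2428] yaw -78.31 tilt [0.0003 0.    ] f [ 0.8  0.4 -1.9] w 0.0224 q6 33.0
turn total [ 0.     -0.0002 -0.0012] then shift total [ 0.011 -0.     1.743] before-turn axes [ 0.011 -0.     1.743]
```

```bash
python3 -m pendant '[[[0.01,0,0.15],[0,0,0]],[[0,0,0.3],[0,0,0]],[[0,0,0.35],[0,0,0]],[[0,0,0.35],[0,0,0]],[[0,0,0.3],[0,0,0]],[[0,0,0.15],[0,0,0]],[[0,0,0.06],[0,0,0]],[[0,0,0.03],[0,0,0]],[[0,0,0.02],[0,0,0]],[[0,0,0],[0,0,0]]]';python3 g.py .388 -.2185 .0685 -78.2
```

```text
time_s: 29.75
position: [0.388, -0.2185, 0.0721]
tool_rot: [[0.979, 0.203, 0.0], [0.203, -0.979, -0.001], [0.0, 0.001, -1.0]]
ft_force: [-0.2, -0.1, -2.7]
grip_width: 0.0221
t 29.75 p [ 0.388  -0.2185  0.0721] yaw -78.27 tilt [ 0.0005 -0.0005] f [-0.2 -0.1 -2.7] w 0.0221 q6 34.0
turn total [ 0.0004 -0.0002 -0.0008] then shift total [-0.    -0.     0.036] before-turn axes [-0.    -0.     0.036]
```

```bash
python3 -m pendant '[[[0,0,0.02],[0,0,0]],[[0,0,0.012],[0,0,0]],[[0,0,0.01],[0,0,0]],[[0,0,0],[0,0,0]]]';python3 g.py
```

```text
time_s: 30.25
position: [0.3878, -0.2184, 0.0682]
tool_rot: [[0.979, 0.203, 0.0], [0.203, -0.979, -0.0], [0.0, 0.0, -1.0]]
ft_force: [-3.0, 1.7, 8.7]
grip_width: 0.0221
t 30.25 p [ 0.3878 -0.2184  0.0682] yaw -78.27 tilt [ 0.0002 -0.0004] f [-3.   1.7  8.7] w 0.0221 q6 34.0
```

```bash
python3 -m pendant '[[[0,0,0],[0,0,0]],[[0,0,0],[0,0,0]],[[0,0,0],[0,0,0]],[[0,0,0],[0,0,0]],[[0,0,-0.1],[0,0,0]],[[0,0,-0.3],[0,0,0]],[[0,0,-0.4],[0,0,0]],[[0,0,-0.4],[0,0,0]],[[0,0,0],[0,0,0]]]' 1;
python3 - <<'E'
from h import *
grab("top","t16",(180,130,360,260),4.4); grab("scene","s16",(180,120,360,250),4.4)
E
python3 g.py
```

```text
time_s: 31.38
position: [0.3886, -0.2191, 0.1906]
tool_rot: [[0.979, 0.203, 0.005], [0.203, -0.979, -0.005], [0.004, 0.005, -1.0]]
ft_force: [0.7, -0.7, -0.0]
grip_width: 0.0856
t 31.48 p [ 0.3877 -0.2182  0.1877] yaw -78.28 tilt [ 0.0002 -0.0002] f [-1.1  0.4 -0.2] w 0.0856 q6 34.0
```

View pics/t16.png

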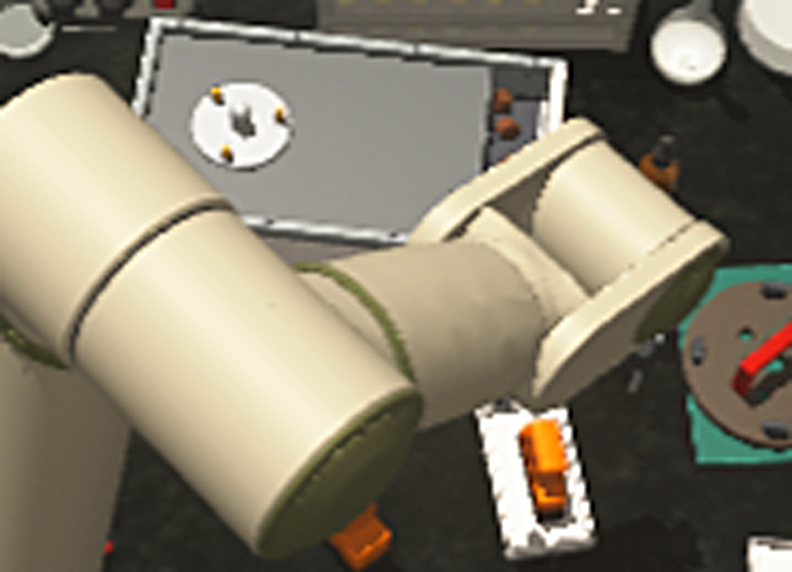

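View pics/s16.png

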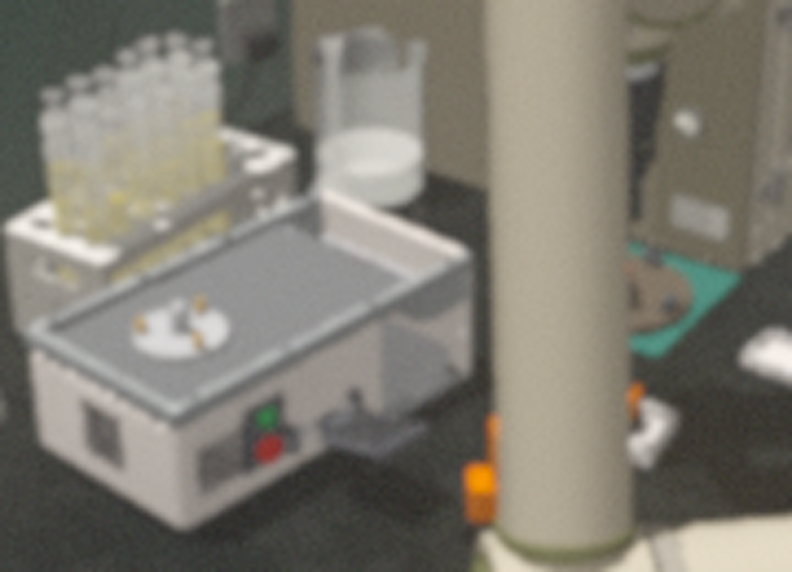

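```bash
python3 - <<'E'
from h import *
d=env.get_image("top")
b=(180,180)
for q,z in [((219,57),.055),((275,60),.055),((268,130),.072),((207,124),.072),((242,93),.066)]:
    X=atz(d,uc(q,b,3.6),z); print(X.round(4),(wm(X)*1000).round(1))
E
```

```text
[0.5258 0.0083 0.055 ] [-111.2   50.5]
[ 0.5246 -0.0482  0.055 ] [-107.6   -6. ]
[ 0.4397 -0.0441  0.072 ] [-192.5   -9.1]
[0.4439 0.0156 0.072 ] [-193.4   50.8]
[ 0.4814 -0.0169  0.066 ] [-153.3   21.6]
```

```bash
python3 -m pendant '[[[0,0,-0.1],[0,0,0.1]],[[0,0,0],[0,0,0.085]],[[0,0,0],[0,0,0]],[[0,0,0],[0,0,0]],[[0,0,0],[0,0,0]]]' -1 60; python3 - <<'E'
from h import *
print(mw(-.160,.021,.12))
E
python3 g.py .4747 -.0169 .14 -94.9
```

```text
time_s: 32.15
position: [0.3878, -0.2183, 0.1973]
tool_rot: [[0.996, -0.084, -0.0], [-0.084, -0.996, 0.001], [-0.001, -0.0, -1.0]]
ft_force: [-0.2, -0.0, 0.6]
grip_width: 0.0002
[ 0.4746605  -0.01689219  0.12      ]
t 32.15 p [ 0.3878 -0.2183  0.1973] yaw -94.84 tilt [-0.0005  0.0005] f [-0.2 -0.   0.6] w 0.0002 q6 50.0
turn total [-0.0003  0.0003  0.0006] then shift total [ 0.694 -2.081  0.573] before-turn axes [ 0.696 -2.08   0.574]
```

```bash
python3 -m pendant '[[[0.1,-0.3,0],[0,0,0]],[[0.12,-0.36,0],[0,0,0]],[[0.12,-0.36,0],[0,0,0]],[[0.12,-0.36,0],[0,0,0]],[[0.12,-0.36,0.15],[0,0,0]],[[0.112,-0.34,0.2],[0,0,0]],[[0,0,0.2],[0,0,0]],[[0,0,0],[0,0,0]]]'; python3 - <<'E'
from h import *
grab("top","t17",(180,130,360,260),4.4); grab("scene","s17",(180,100,360,250),4)
E
python3 g.py .4747 -.0169 .085 -94.9
```

```text
time_s: 33.15
position: [0.4741, -0.0167, 0.1416]
tool_rot: [[0.996, -0.084, -0.003], [-0.084, -0.996, 0.001], [-0.003, -0.001, -1.0]]
ft_force: [0.1, -0.6, -0.1]
grip_width: -0.0
t 33.25 p [ 0.4749 -0.0174  0.1431] yaw -94.92 tilt [ 0.0004 -0.0002] f [ 1.1 -0.3  0.3] w -0.0003 q6 79.0
turn total [ 0.0001 -0.0003 -0.0003] then shift total [-0.002 -0.005  0.581] before-turn axes [-0.002 -0.005  0.581]
```

View pics/t17.png

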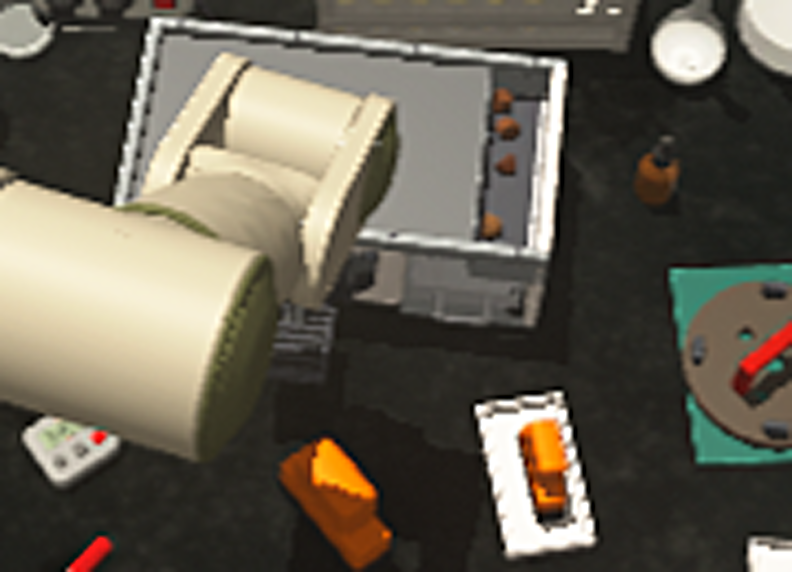

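View pics/s17.png

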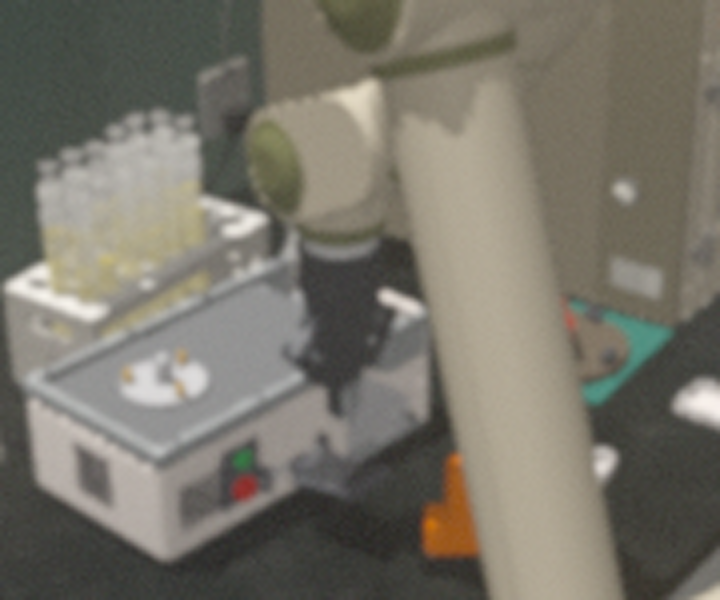

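```bash
python3 -m pendant '[[[0,0,0.15],[0,0,0]],[[0,0,0.2],[0,0,0]],[[0,0,0.15],[0,0,0]],[[0,0,0.06],[0,0,0]],[[0,0,0.05],[0,0,0]],[[0,0,0],[0,0,0]]]'; python3 g.py; python3 -m pendant '[[[0,0,0.05],[0,0,0]],[[0,0,0.05],[0,0,0]],[[0,0,0],[0,0,0]]]';python3 g.py
```

```text
time_s: 34.0
position: [0.4747, -0.0174, 0.0822]
tool_rot: [[0.996, -0.086, 0.0], [-0.086, -0.996, -0.0], [0.0, 0.0, -1.0]]
ft_force: [-2.1, -0.6, 4.1]
grip_width: -0.0001
t 34.0 p [ 0.4747 -0.0174  0.0822] yaw -94.93 tilt [ 0.0004 -0.0004] f [-2.1 -0.6  4.1] w -0.0001 q6 79.0
time_s: 34.38
position: [0.4742, -0.0173, 0.0722]
tool_rot: [[0.996, -0.086, -0.001], [-0.086, -0.996, -0.0], [-0.001, 0.0, -1.0]]
ft_force: [-5.9, -1.5, 9.1]
grip_width: 0.0002
t 34.38 p [ 0.4742 -0.0173  0.0722] yaw -94.92 tilt [-0.0009 -0.0003] f [-5.9 -1.5  9.1] w 0.0002 q6 79.0
```

```bash
python3 -m pendant '[[[0,0,0.04],[0,0,0]],[[0,0,0.03],[0,0,0]],[[0,0,0],[0,0,0]]]'; python3 -m pendant '[[[0,0,0.02],[0,0,0]],[[0,0,0],[0,0,0]]]'
```

```text
time_s: 34.75
position: [0.4743, -0.0173, 0.0674]
tool_rot: [[0.996, -0.085, 0.001], [-0.085, -0.996, -0.001], [0.001, 0.001, -1.0]]
ft_force: [-14.1, 0.6, 34.8]
grip_width: 0.0003
time_s: 35.0
position: [0.4743, -0.0173, 0.0671]
tool_rot: [[0.996, -0.085, 0.002], [-0.085, -0.996, -0.002], [0.002, 0.002, -1.0]]
ft_force: [-20.4, 1.1, 57.8]
grip_width: -0.0
```

```bash
python3 -m pendant '[[[0,0,-0.025],[0,0,0]],[[0,0,0],[0,0,0]],[[0,0,0],[0,0,0]],[[0,0,0],[0,0,0]],[[0,0,0],[0,0,0]],[[0,0,0],[0,0,0]],[[0,0,0],[0,0,0]]]'; python3 - <<'E'
from h import *
grab("top","t18",(180,130,360,260),4.4); grab("scene","s18",(180,100,360,250),4)
E
```

```text
time_s: 35.88
position: [0.4742, -0.0173, 0.0675]
tool_rot: [[0.996, -0.085, 0.001], [-0.085, -0.996, -0.001], [0.001, 0.001, -1.0]]
ft_force: [-11.9, 0.3, 29.9]
grip_width: -0.0001
```

View pics/t18.png

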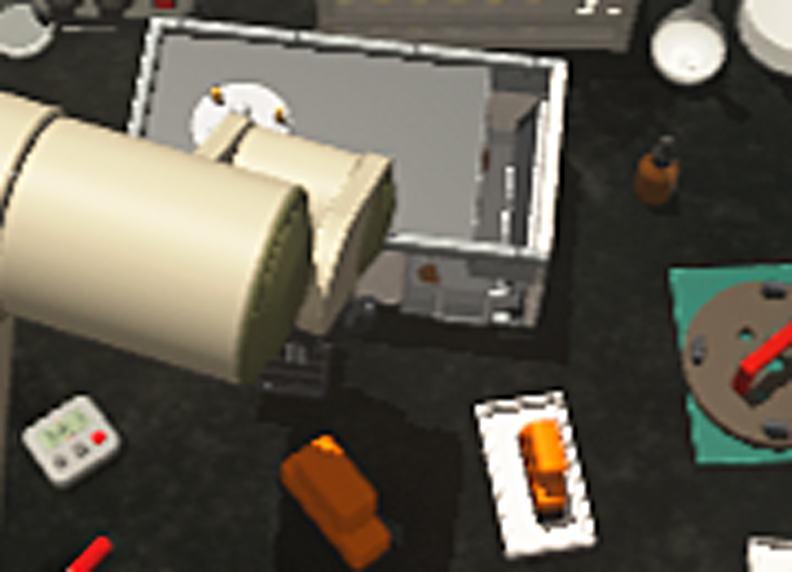

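View pics/s18.png

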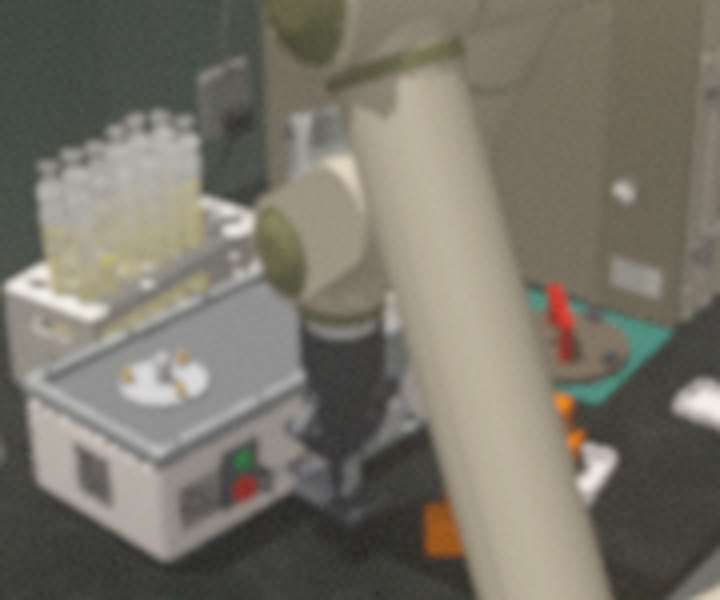

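```bash
python3 - <<'E'
from h import *
grab("top","t19",(265,135,315,210),8)
E
```

```text
(no output)
```

View pics/t19.png

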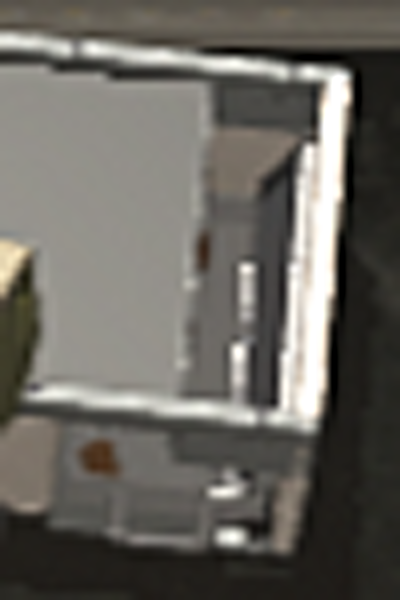

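```bash
python3 -m pendant '[[[0,0,-0.1],[0,0,0]],[[0,0,-0.15],[0,0,0]],[[0,0,-0.3],[0,0,0]],[[0,0,-0.4],[0,0,0]],[[0,0,-0.4],[0,0,0]],[[0,0,-0.3],[0,0,0]],[[0,0,0],[0,0,0]]]' ; python3 - <<'E'
from h import *
d=grab("top","t20",(110,120,320,270),3.8)
grab("top","t20b",(110,175,210,245),8)
grab("top","t20c",(265,135,315,210),8)
E
python3 g.py
```

```text
time_s: 36.9
position: [0.4755, -0.0173, 0.2324]
tool_rot: [[0.996, -0.086, 0.006], [-0.086, -0.996, -0.001], [0.006, 0.001, -1.0]]
ft_force: [-0.9, -0.8, -0.0]
grip_width: 0.0003
t 37.05 p [ 0.4743 -0.0171  0.2294] yaw -94.93 tilt [-0.0012  0.0004] f [-1.  -0.6 -0.3] w -0.0001 q6 79.0
```

View pics/t20.png

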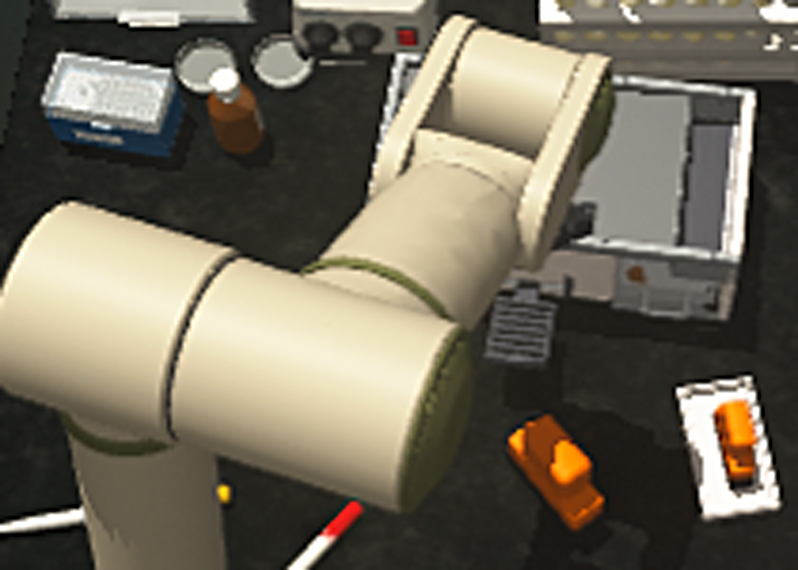

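View pics/t20c.png

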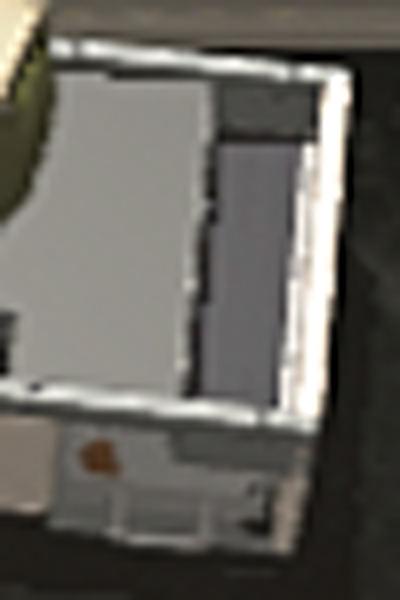

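```bash
python3 - <<'E'
from h import *
grab("scene","s21",None,1.5)
E
```

```text
(no output)
```

View pics/s21.png

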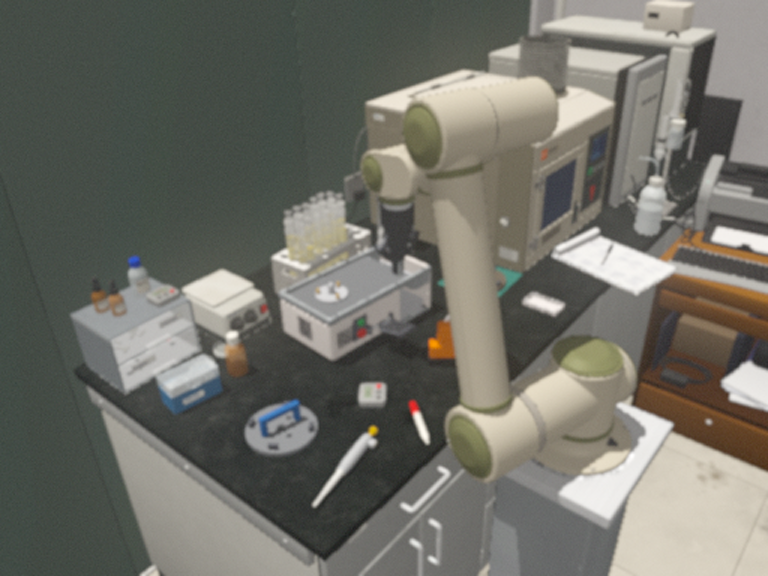

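```bash
python3 -m pendant '[[[0,0,0],[0,0,-0.115]],[[0,0,0],[0,0,-0.115]],[[0,0,0],[0,0,-0.115]],[[0,0,0],[0,0,-0.115]],[[0,0,0],[0,0,-0.115]],[[0,0,0],[0,0,-0.115]],[[0,0,0],[0,0,-0.115]],[[0,0,0],[0,0,-0.115]],[[0,0,0],[0,0,0]]]' 1; python3 g.py .484 .22 .22 -12
python3 - <<'E'
from h import *
grab("scene","s22",(140,250,230,320),8)
E
```

```text
time_s: 38.22
position: [0.4745, -0.0171, 0.2293]
tool_rot: [[0.212, 0.977, -0.002], [0.977, -0.212, 0.001], [0.0, -0.002, -1.0]]
ft_force: [0.4, 0.7, -0.5]
grip_width: 0.0853
t 38.23 p [ 0.4745 -0.0171  0.2293] yaw -12.22 tilt [-0.0016  0.0005] f [ 0.4  0.7 -0.5] w 0.0853 q6 -4.0
turn total [-0.0011 -0.0001 -0.0025] then shift total [ 2.339 -0.4    0.093] before-turn axes [ 2.337 -0.408  0.094]
```

View pics/s22.png

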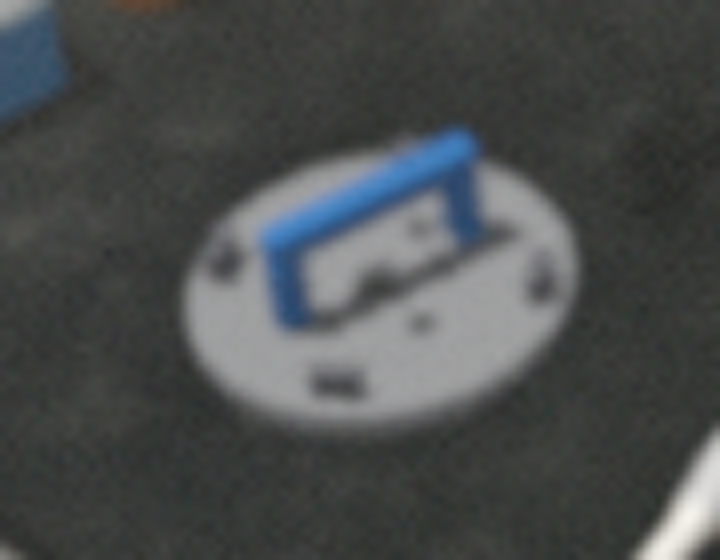

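```bash
python3 - <<'E'
from h import *
s=env.get_image("scene");D=lambda v:np.degrees(np.arctan2(v[1],v[0])).round(2)
b=(140,250)
L=atz(s,uc((273,237),b,8),.057);R=atz(s,uc((467,138),b,8),.057);print(L,R,(L+R)/2,np.linalg.norm(L-R),D(L-R))
for q in ((420,322),(418,228)):
    h=atz(s,uc(q,b,8),.010);print(h,D(h-(L+R)/2),np.linalg.norm((h-(L+R)/2)[:2]))
# disc ellipse contour fit: predicted vs
th=np.linspace(0,2*np.pi,90)
def oval(cx,cy): 
    p=proj(s,np.c_[cx+.075*np.cos(th),cy+.075*np.sin(th),0*th+.01]); return (p-np.array(b)+.5)*8-.5
for c in ((.484,.36),(.480,.358),(.488,.36),(.484,.365)):
    o=oval(*c); print(c,o.min(0).round(),o.max(0).round())
E
```

```text
[0.49248169 0.40689234 0.057     ] [0.47616075 0.32079134 0.057     ] [0.48432122 0.36384184 0.057     ] 0.08763420924469682 79.27
[0.45532353 0.37228636 0.01      ] 163.76 0.030202247820713294
[0.49562862 0.33516294 0.01      ] -68.48 0.030827530020402664
(0.484, 0.36) [199. 149.] [584. 410.]
(0.48, 0.358) [210. 150.] [595. 412.]
(0.488, 0.36) [193. 145.] [576. 405.]
(0.484, 0.365) [190. 155.] [575. 417.]
```

```bash
python3 -m pendant '[[[0.15,-0.02,0],[0,0,0]],[[0.35,-0.05,0],[0,0,0]],[[0.4,-0.05,0],[0,0,0]],[[0.4,-0.06,0],[0,0,0]],[[0.4,-0.06,0.04],[0,0,0]],[[0.4,-0.06,0.05],[0,0,0]],[[0.39,-0.06,0],[0,0,0]],[[0.39,-0.06,0],[0,0,0]],[[0.39,-0.06,0],[0,0,0]],[[0.3,-0.04,0],[0,0,0]],[[0.15,-0.02,0],[0,0,0]],[[0,0,0],[0,0,0]]]' ; python3 g.py .484 .362 .13 -12
python3 - <<'E'
from h import *
grab("scene","s23",(110,170,270,320),5)
E
```

```text
time_s: 39.83
position: [0.4996, 0.3586, 0.2208]
tool_rot: [[0.209, 0.978, -0.0], [0.978, -0.209, -0.0], [-0.0, -0.0, -1.0]]
ft_force: [-0.3, -0.4, 0.3]
grip_width: 0.0854
t 39.83 p [0.4996 0.3586 0.2208] yaw -12.09 tilt [-0.0004 -0.0003] f [-0.3 -0.4  0.3] w 0.0854 q6 37.0
turn total [-0.0002  0.0002 -0.001 ] then shift total [ 0.001 -0.16   0.908] before-turn axes [ 0.001 -0.16   0.908]
```

View pics/s23.png

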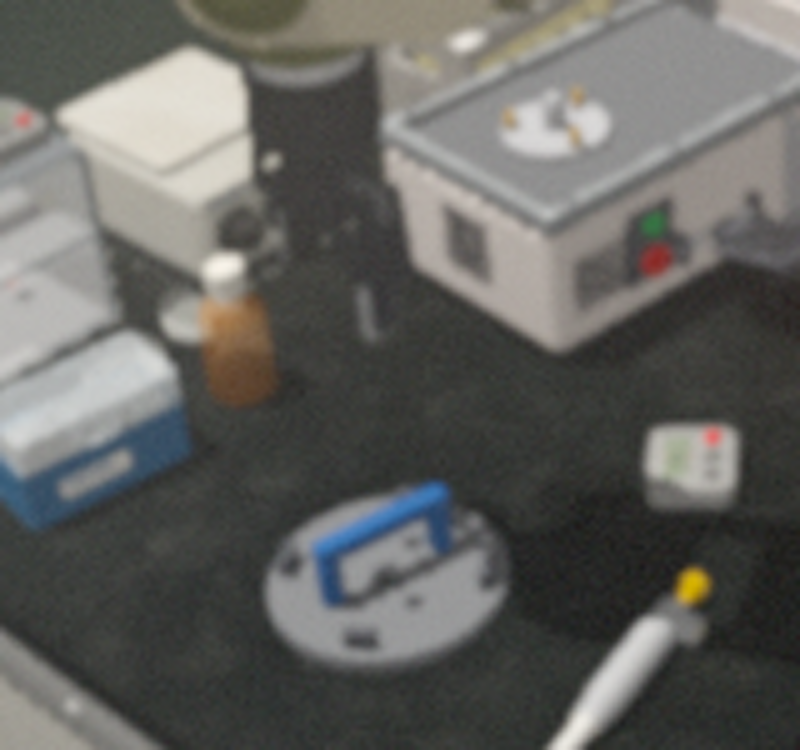

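```bash
python3 -m pendant '[[[0,-0.08,0.1],[0,0,0]],[[0,-0.08,0.25],[0,0,0]],[[0,0,0.25],[0,0,0]],[[0,0,0.15],[0,0,0]],[[0,0,0.1],[0,0,0]],[[0,0,0],[0,0,0]]]' ; python3 g.py .484 .362 .052 -12
python3 - <<'E'
from h import *
grab("scene","s24",(130,210,240,320),6)
grab("top","t24",None,1.5)
E
```

```text
time_s: 40.62
position: [0.4844, 0.3611, 0.1358]
tool_rot: [[0.21, 0.978, -0.001], [0.978, -0.21, -0.0], [-0.0, -0.001, -1.0]]
ft_force: [0.3, 0.1, -0.3]
grip_width: 0.0854
t 40.62 p [0.4844 0.3611 0.1358] yaw -12.15 tilt [-0.0006 -0.0003] f [ 0.3  0.1 -0.3] w 0.0854 q6 38.0
turn total [-0.0003  0.0003 -0.0016] then shift total [ 0.008 -0.005  0.838] before-turn axes [ 0.009 -0.005  0.838]
```

View pics/s24.png

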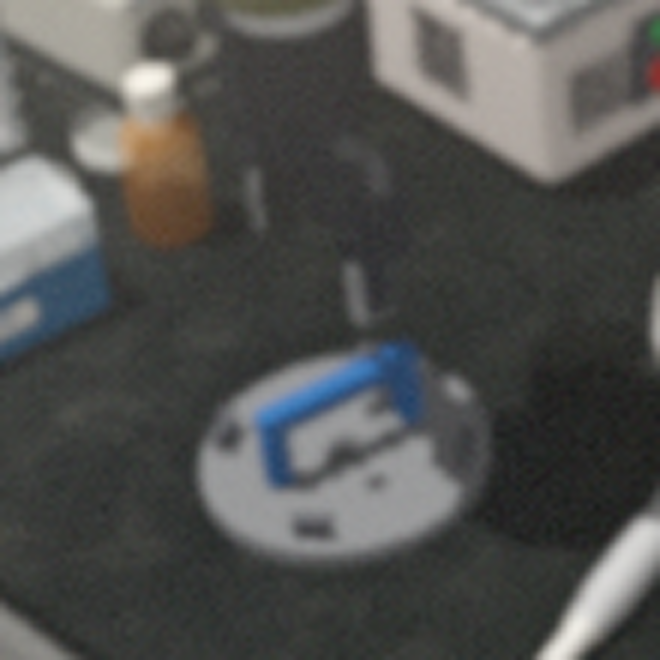

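View pics/t24.png

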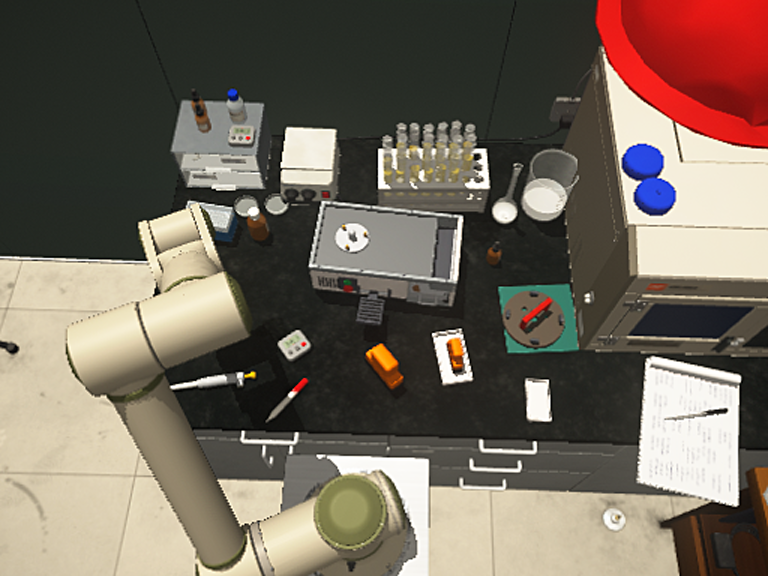

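```bash
python3 -m pendant '[[[0.01,0,0.2],[0,0,0]],[[0,0,0.3],[0,0,0]],[[0,0,0.2],[0,0,0]],[[0,0,0.1],[0,0,0]],[[0,0,0.04],[0,0,0]],[[0,0,0],[0,0,0]]]' ; python3 g.py .484 .362 .052 -12
python3 -m pendant '[[[0,0,0],[0,0,0]],[[0,0,0],[0,0,0]],[[0,0,0],[0,0,0]],[[0,0,0],[0,0,0]],[[0,0,0],[0,0,0]],[[0,0,0],[0,0,0]],[[0,0,0],[0,0,0]]]' -1 100; python3 g.py
```

```text
time_s: 41.48
position: [0.4849, 0.3624, 0.0527]
tool_rot: [[0.21, 0.978, 0.001], [0.978, -0.21, 0.0], [0.001, 0.001, -1.0]]
ft_force: [-0.7, -0.2, 0.1]
grip_width: 0.0854
t 41.48 p [0.4849 0.3624 0.0527] yaw -12.13 tilt [0.0009 0.0004] f [-0.7 -0.2  0.1] w 0.0854 q6 38.0
turn total [ 0.0005 -0.0004 -0.0014] then shift total [-0.006 -0.008  0.007] before-turn axes [-0.006 -0.008  0.007]
time_s: 42.35
position: [0.4851, 0.3623, 0.0525]
tool_rot: [[0.21, 0.978, 0.001], [0.978, -0.21, 0.0], [0.001, 0.001, -1.0]]
ft_force: [4.1, -0.3, 2.3]
grip_width: 0.0123
t 42.35 p [0.4851 0.3623 0.0525] yaw -12.13 tilt [0.0014 0.0004] f [ 4.1 -0.3  2.3] w 0.0123 q6 38.0
```

```bash
python3 -m pendant '[[[0,0,-0.05],[0,0,0]],[[0,0,-0.15],[0,0,0]],[[0,0,-0.25],[0,0,0]],[[0,0,-0.3],[0,0,0]],[[0,0,-0.3],[0,0,0]],[[0,0,-0.3],[0,0,0]],[[0,0,-0.3],[0,0,0]],[[0,0,-0.2],[0,0,0]],[[0,0,-0.05],[0,0,0]],[[0,0,0],[0,0,0]],[[0,0,0],[0,0,0]]]';  python3 g.py .6392 .0343 .242 -18.5
python3 - <<'E'
from h import *
grab("scene","s25",(110,150,270,300),5)
E
```

```text
time_s: 43.72
position: [0.4842, 0.3621, 0.241]
tool_rot: [[0.21, 0.978, -0.002], [0.978, -0.21, -0.001], [-0.001, -0.002, -1.0]]
ft_force: [-0.0, -0.4, -5.4]
grip_width: 0.0121
t 43.73 p [0.4842 0.3621 0.241 ] yaw -12.12 tilt [-0.0021 -0.001 ] f [-0.  -0.4 -5.4] w 0.0121 q6 38.0
turn total [-0.0011  0.001   0.0708] then shift total [-2.617  2.51  -0.01 ] before-turn axes [-2.879  2.204 -0.01 ]
```

View pics/s25.png

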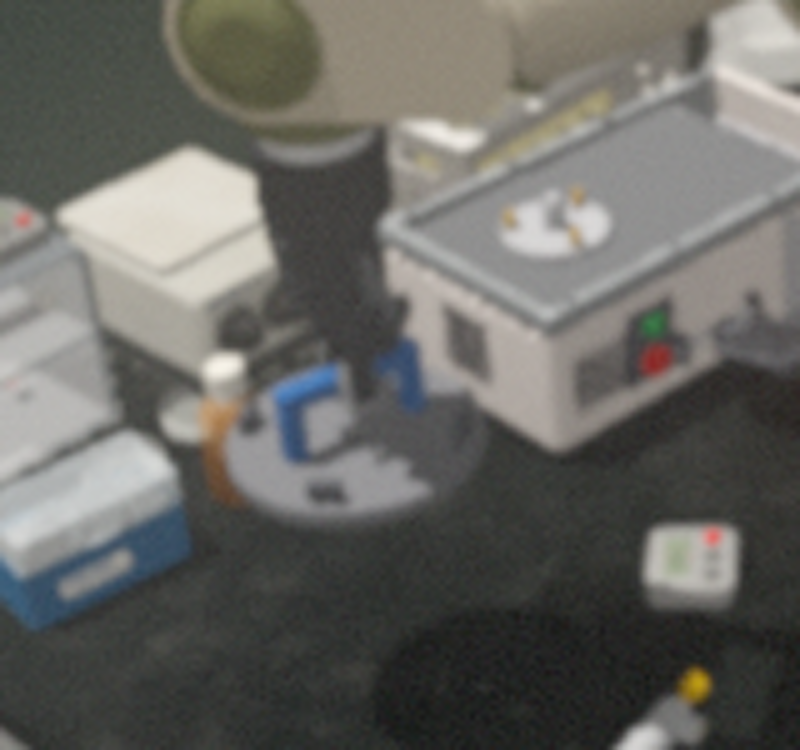

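```bash
python3 -m pendant '[[[0,0,0],[0,0,0.07]],[[-0.1,0.1,0],[0,0,0]],[[-0.2,0.19,0],[0,0,0]],[[-0.25,0.24,0],[0,0,0]],[[-0.25,0.24,0],[0,0,0]],[[-0.25,0.24,0],[0,0,0]],[[-0.25,0.24,0],[0,0,0]],[[-0.25,0.24,0],[0,0,0]],[[-0.25,0.24,0],[0,0,0]],[[-0.25,0.24,0],[0,0,0]],[[-0.25,0.24,0],[0,0,0]],[[-0.2,0.18,0],[0,0,0]],[[-0.1,0.1,0],[0,0,0]],[[-0.05,0.05,0],[0,0,0]],[[0,0,0],[0,0,0]],[[0,0,0],[0,0,0]]]';  python3 g.py .6392 .0343 .218 -18.5
python3 - <<'E'
from h import *
grab("scene","s26",(170,100,270,200),7)
E
```

```text
time_s: 45.78
position: [0.6415, 0.0314, 0.2422]
tool_rot: [[0.315, 0.949, -0.0], [0.949, -0.315, 0.0], [0.0, -0.0, -1.0]]
ft_force: [-0.8, -0.4, -5.6]
grip_width: 0.012
t 45.77 p [0.6415 0.0314 0.2422] yaw -18.35 tilt [-0.0002  0.0002] f [-0.8 -0.4 -5.6] w 0.012 q6 11.0
turn total [-0.0001 -0.0001  0.0016] then shift total [ 0.02  -0.031  0.242] before-turn axes [ 0.02  -0.031  0.242]
```

View pics/s26.png

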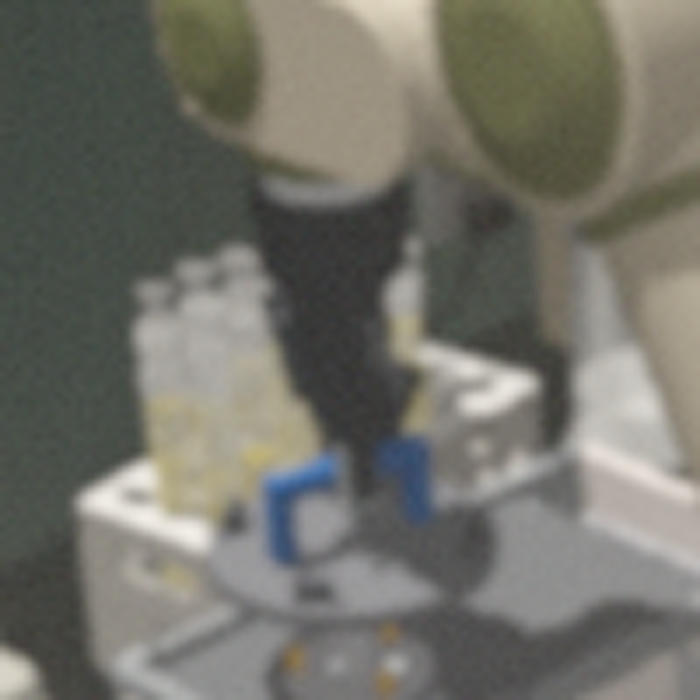

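```bash
cat > ov.py <<'E'
from h import *
import sys
def overlay(cam,name,box,sc,cx,cy,zb,ang):
    # zb = z of bar centre, ang = disc x angle deg
    d=env.get_image(cam); x0,y0,x1,y1=box
    im=cv2.resize(d["image"][y0:y1,x0:x1,::-1],None,fx=sc,fy=sc,interpolation=cv2.INTER_CUBIC)
    a=np.radians(ang);th=np.linspace(0,2*np.pi,120)
    def dr(pts,col,cl=True):
        q=((proj(d,pts)-[x0,y0]+.5)*sc-.5).round().astype(int);cv2.polylines(im,[q.reshape(-1,1,2)],cl,col,1)
    L=lambda x,y,z:(cx+x*np.cos(a)-y*np.sin(a),cy+x*np.sin(a)+y*np.cos(a),zb+z)
    dr([L(.075*np.cos(t),.075*np.sin(t),-.041) for t in th],(255,0,255))
    dr([L(.075*np.cos(t),.075*np.sin(t),-.051) for t in th],(255,0,255))
    dr([L(*p) for p in [(.046,.007,.007),(-.046,.007,.007),(-.046,-.007,.007),(.046,-.007,.007)]],(0,255,255))
    for k in (90,210,330):
        k=np.radians(k); dr([L(.032*np.cos(k)+.006*np.cos(t),.032*np.sin(k)+.006*np.sin(t),-.041) for t in th],(0,255,0))
    cv2.imwrite(f"pics/{name}.png",im)
E
python3 - <<'E'
from ov import *
overlay("scene","s27",(190,140,270,200),9,.6415,.0314,.2405,71.65)
E
```

```text
(no output)
```

View pics/s27.png

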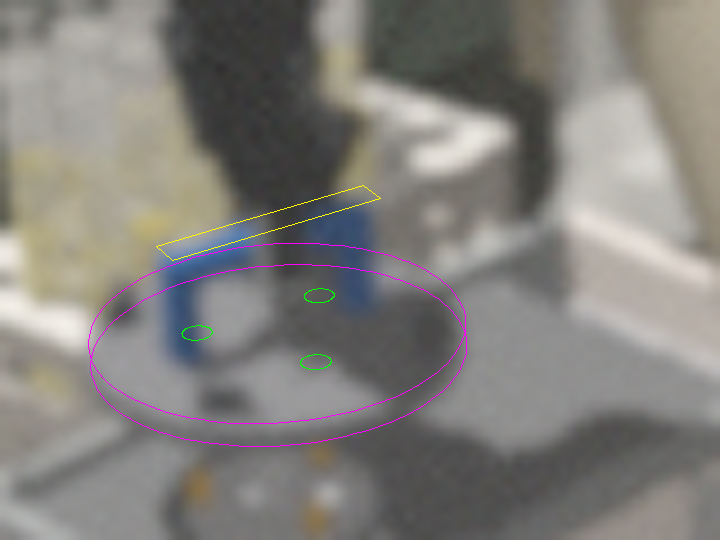

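```bash
python3 - <<'E'
from h import *
s=env.get_image("scene")
q=uc([(198,487),(319,455),(316,518)],(190,140),9)
S=np.array([atz(s,p,.138) for p in q]);m=S.mean(0);print(S.round(4),m.round(4))
for x in S-m: print(np.degrees(np.arctan2(x[1],x[0])).round(1),np.linalg.norm(x).round(4))
# from unobstructed earlier image s25 (scene) 
q=uc([(510,217),(577,195),(574,236)],(110,150),5)
S=np.array([atz(s,p,.138) for p in q]);m=S.mean(0);print(m.round(4))
for x in S-m: print(np.degrees(np.arctan2(x[1],x[0])).round(1),np.linalg.norm(x).round(4))
grab("scene","s28",(205,180,245,205),18)
E
```

```text
[[0.6568 0.0673 0.138 ]
 [0.6353 0.019  0.138 ]
 [0.6023 0.056  0.138 ]] [0.6315 0.0474 0.138 ]
38.1 0.0322
-82.3 0.0287
163.5 0.0304
[0.6358 0.0432 0.138 ]
40.4 0.0317
-77.7 0.0331
159.3 0.0334
```

View pics/s28.png

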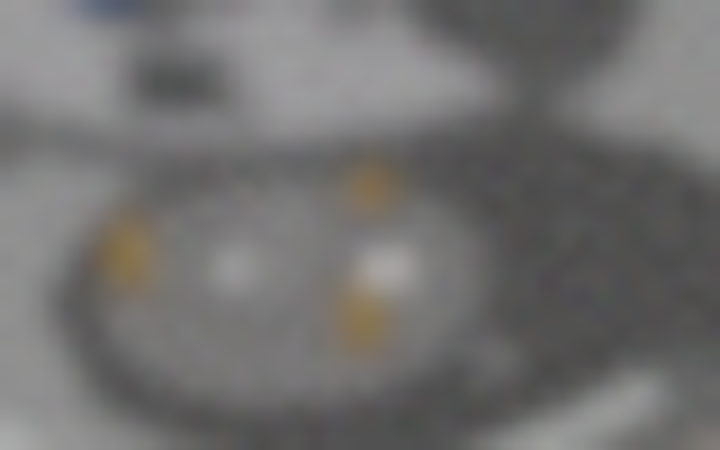

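```bash
python3 -m pendant '[[[0.01,-0.015,0.08],[0,0,0.001]],[[0.01,-0.015,0.1],[0,0,0.001]],[[0,0,0.08],[0,0,0]],[[0,0,0.05],[0,0,0]],[[0,0,0],[0,0,0]],[[0,0,0],[0,0,0]]]';  python3 g.py .6392 .0343 .2055 -18.5
python3 - <<'E'
from ov import *
o=env.observe()["position"]
overlay("scene","s29",(190,140,270,200),9,o[0],o[1],o[2]-.0015,71.6)
overlay("top","t29",(200,125,290,190),8,o[0],o[1],o[2]-.0015,71.6)
E
```

```text
time_s: 46.72
position: [0.6398, 0.0333, 0.2114]
tool_rot: [[0.319, 0.948, 0.001], [0.948, -0.319, -0.0], [0.0, 0.001, -1.0]]
ft_force: [-0.0, 0.4, -4.8]
grip_width: 0.012
t 46.73 p [0.6398 0.0333 0.2114] yaw -18.61 tilt [ 0.0007 -0.0001] f [-0.   0.4 -4.8] w 0.012 q6 11.0
turn total [ 0.0004 -0.0001 -0.0012] then shift total [ 0.007 -0.008  0.059] before-turn axes [ 0.007 -0.008  0.059]
```

View pics/s29.png

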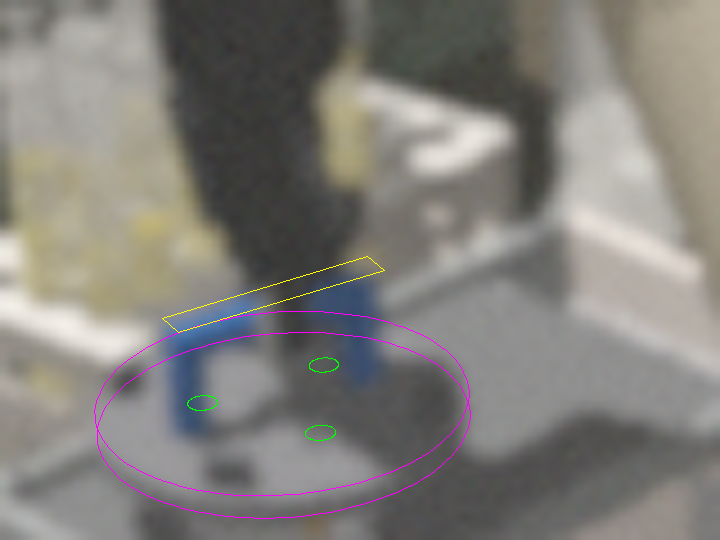

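View pics/t29.png

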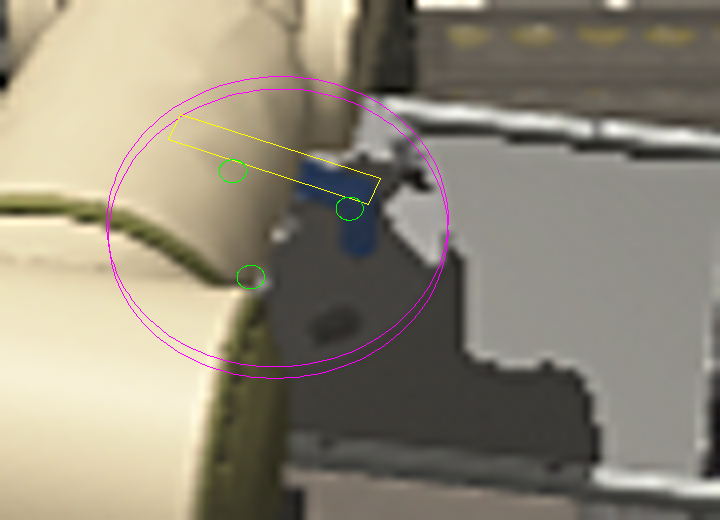

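```bash
python3 -m pendant '[[[0.005,-0.006,0.03],[0,0,0]],[[0,0,0.03],[0,0,0]],[[0,0,0.03],[0,0,0]],[[0,0,0],[0,0,0]],[[0,0,0],[0,0,0]]]';  python3 g.py .6392 .0343 .195 -18.5
```

```text
time_s: 47.45
position: [0.6392, 0.0341, 0.2022]
tool_rot: [[0.319, 0.948, 0.0], [0.948, -0.319, -0.0], [0.0, 0.0, -1.0]]
ft_force: [-0.2, 0.2, -4.9]
grip_width: 0.012
t 47.45 p [0.6392 0.0341 0.2022] yaw -18.61 tilt [ 0.0001 -0.    ] f [-0.2  0.2 -4.9] w 0.012 q6 11.0
turn total [ 0.0001 -0.     -0.0012] then shift total [ 0.002 -0.001  0.072] before-turn axes [ 0.002 -0.001  0.072]
```

```bash
python3 -m pendant '[[[0,0,0.03],[0,0,0]],[[0,0,0.03],[0,0,0]],[[0,0,0],[0,0,0]]]';python3 -m pendant '[[[0,0,0.02],[0,0,0]],[[0,0,0],[0,0,0]]]';python3 g.py
```

```text
time_s: 47.82
position: [0.6398, 0.034, 0.196]
tool_rot: [[0.319, 0.948, 0.002], [0.948, -0.319, 0.0], [0.001, 0.002, -1.0]]
ft_force: [5.1, 0.9, -6.8]
grip_width: 0.012
time_s: 48.08
position: [0.6398, 0.034, 0.1944]
tool_rot: [[0.319, 0.948, 0.002], [0.948, -0.319, -0.0], [0.001, 0.002, -1.0]]
ft_force: [5.6, -0.4, -4.1]
grip_width: 0.0119
t 48.08 p [0.6398 0.034  0.1944] yaw -18.61 tilt [ 0.0021 -0.0001] f [ 5.6 -0.4 -4.1] w 0.0119 q6 11.0
```

```bash
python3 -m pendant '[[[0,0.008,0],[0,0,0]],[[0,0,0.02],[0,0,0]],[[0,0,0],[0,0,0]]]';python3 -m pendant '[[[0,0,0.02],[0,0,0]],[[0,0,0],[0,0,0]]]'
```

```text
time_s: 48.45
position: [0.6401, 0.0338, 0.1921]
tool_rot: [[0.319, 0.948, 0.0], [0.948, -0.319, -0.0], [0.0, 0.0, -1.0]]
ft_force: [3.9, 0.3, -3.6]
grip_width: 0.0124
time_s: 48.7
position: [0.6401, 0.0338, 0.19]
tool_rot: [[0.319, 0.948, 0.0], [0.948, -0.319, -0.0], [0.0, 0.0, -1.0]]
ft_force: [5.8, 0.2, -2.9]
grip_width: 0.0123
```

```bash
python3 -m pendant '[[[0,0.006,0],[0,0,0]],[[0,0,0.02],[0,0,0]],[[0,0,0],[0,0,0]]]';python3 -m pendant '[[[0,0,0.02],[0,0,0]],[[0,0,0.02],[0,0,0]],[[0,0,0],[0,0,0]]]'
```

```text
time_s: 49.08
position: [0.6404, 0.0337, 0.1877]
tool_rot: [[0.319, 0.948, -0.001], [0.948, -0.319, 0.0], [-0.0, -0.001, -1.0]]
ft_force: [3.9, 0.7, -4.0]
grip_width: 0.012
time_s: 49.45
position: [0.6404, 0.0336, 0.1837]
tool_rot: [[0.319, 0.948, -0.001], [0.948, -0.319, 0.0], [-0.0, -0.001, -1.0]]
ft_force: [4.0, 0.7, -5.0]
grip_width: 0.0117
```

```bash
python3 -m pendant '[[[0,0.004,0.02],[0,0,0]],[[0,0,0.015],[0,0,0]],[[0,0,0.01],[0,0,0]],[[0,0,0],[0,0,0]]]';python3 -m pendant '[[[0,0,0.01],[0,0,0]],[[0,0,0],[0,0,0]]]'
```

```text
time_s: 49.95
position: [0.6406, 0.0336, 0.1793]
tool_rot: [[0.319, 0.948, -0.001], [0.948, -0.319, 0.0], [-0.0, -0.001, -1.0]]
ft_force: [2.0, 1.3, -4.7]
grip_width: 0.0123
time_s: 50.2
position: [0.6408, 0.0335, 0.1785]
tool_rot: [[0.319, 0.948, -0.0], [0.948, -0.319, -0.0], [-0.0, -0.0, -1.0]]
ft_force: [0.3, 0.9, -4.9]
grip_width: 0.0121
```

```bash
python3 -m pendant '[[[0,0,0.01],[0,0,0]],[[0,0,0.005],[0,0,0]],[[0,0,0],[0,0,0]]]'
python3 - <<'E'
from ov import *
overlay("scene","s30",(190,140,270,200),9,.6404,.034,.177,71.5)
E
```

```text
time_s: 50.58
position: [0.641, 0.0335, 0.1784]
tool_rot: [[0.319, 0.948, 0.002], [0.948, -0.319, -0.0], [0.0, 0.002, -1.0]]
ft_force: [-1.4, 0.6, 6.0]
grip_width: 0.0121
```

View pics/s30.png

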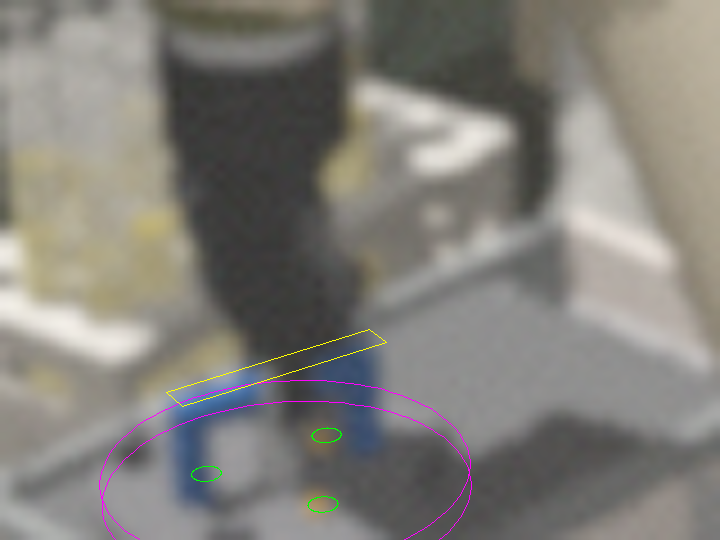

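```bash
python3 -m pendant '[[[0,0,0],[0,0,0]],[[0,0,0],[0,0,0]],[[0,0,0],[0,0,0]],[[0,0,0],[0,0,0]],[[0,0,-0.05],[0,0,0]],[[0,0,-0.2],[0,0,0]],[[0,0,-0.4],[0,0,0]],[[0,0,-0.4],[0,0,0]],[[0,0,0],[0,0,0]]]' 1; python3 g.py .45 .3 .28
```

```text
time_s: 51.75
position: [0.6416, 0.0335, 0.286]
tool_rot: [[0.319, 0.948, 0.007], [0.948, -0.319, -0.001], [0.001, 0.007, -1.0]]
ft_force: [0.3, 0.1, -0.8]
grip_width: 0.0852
t 51.75 p [0.6416 0.0335 0.286 ] yaw -18.6 tilt [ 0.0072 -0.001 ] f [ 0.3  0.1 -0.8] w 0.0852 q6 11.0
turn total [ 0.0045 -0.0009  0.    ] then shift total [ 1.915 -2.667  0.06 ] before-turn axes [ 1.915 -2.667  0.044]
```

Move clear so the cameras can check everything.

```bash
python3 -m pendant '[[[0.1,-0.15,0],[0,0,0]],[[0.2,-0.3,0],[0,0,0]],[[0.25,-0.35,0],[0,0,0]],[[0.25,-0.35,0],[0,0,0]],[[0.25,-0.35,0],[0,0,0]],[[0.25,-0.35,0],[0,0,0]],[[0.25,-0.35,0],[0,0,0]],[[0.25,-0.35,0],[0,0,0]],[[0.12,-0.1,0],[0,0,0]],[[0,0,0],[0,0,0]]]'
python3 - <<'E'
from ov import *
overlay("top","t31",(200,125,310,215),7,.6395,.034,.177,71.5)
grab("top","t32",None,1.5);grab("top","t33",(205,130,315,210),7);grab("scene","s33",None,1.5)
E
```

```text
time_s: 53.0
position: [0.4504, 0.3005, 0.2815]
tool_rot: [[0.318, 0.948, -0.001], [0.948, -0.318, -0.001], [-0.001, -0.001, -1.0]]
ft_force: [-0.6, -0.2, 0.2]
grip_width: 0.0853
```

View pics/t31.png

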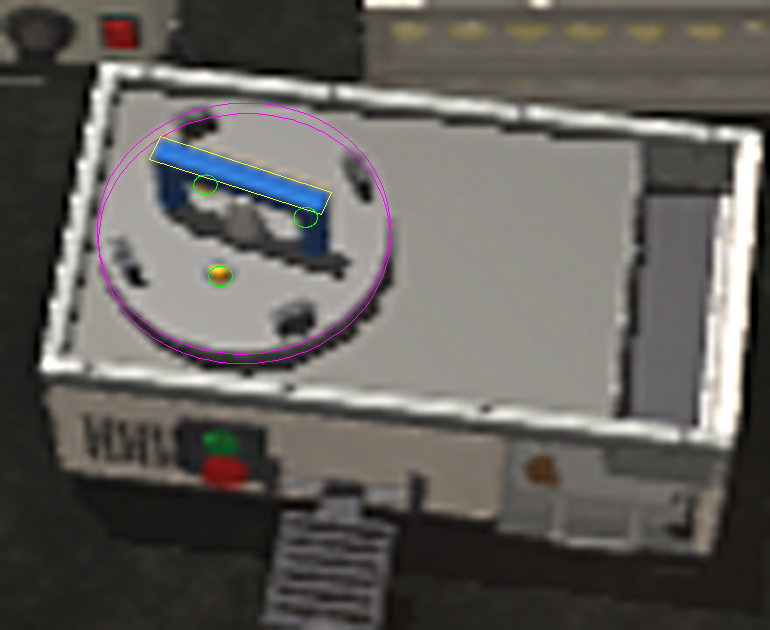

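View pics/t33.png

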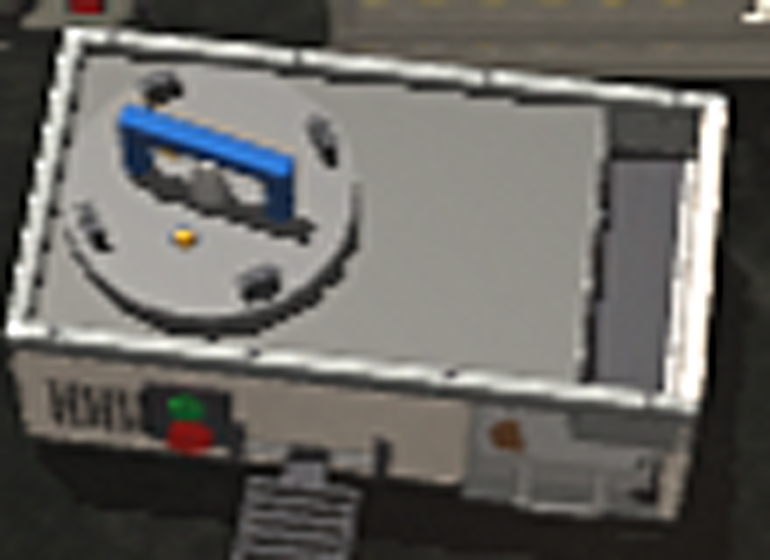

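View pics/t32.png

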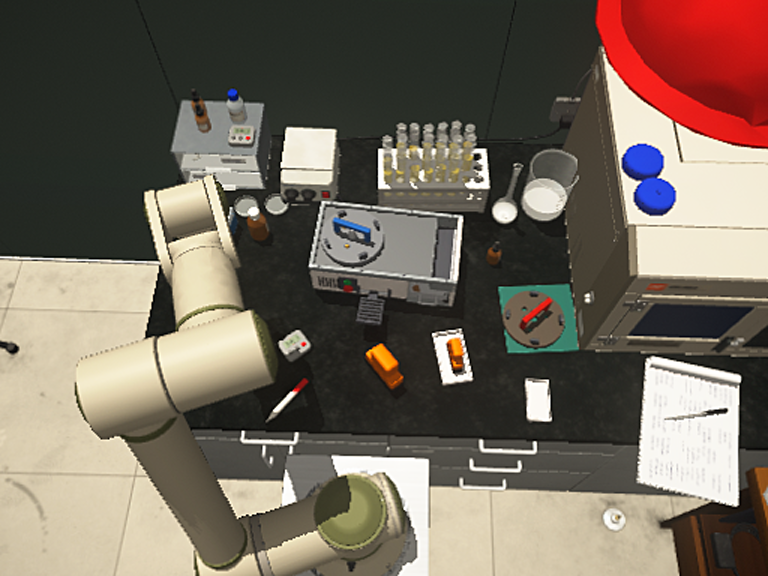

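View pics/s33.png

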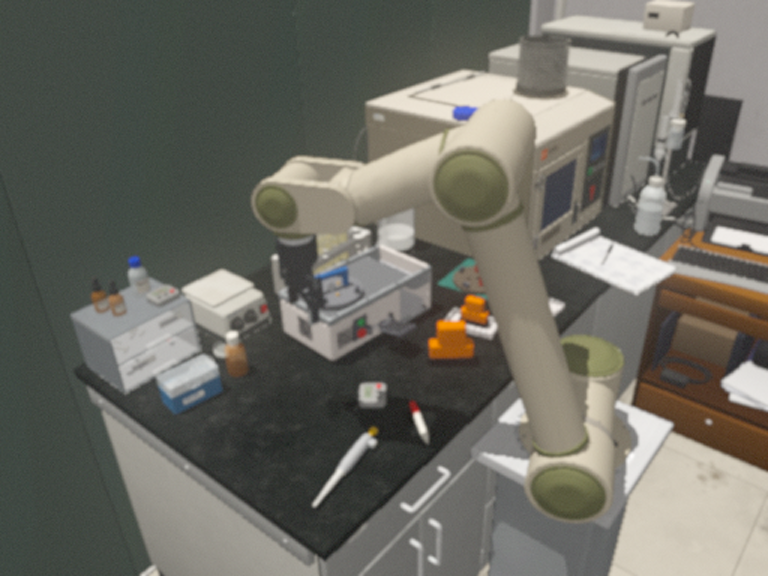

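```bash
python3 - <<'E'
from h import *
d=grab("top","t34",(262,180,312,215),15)
p=uc((507,436),(205,130),7)
for z in (.016,.02,.03): print((wm(atz(d,p,z))*1000).round(1))
grab("scene","s34",(245,180,305,235),12)
E
```

```text
[-60.3 -79.7]
[-62.3 -79.7]
[-67.5 -79.7]
```

View pics/t34.png

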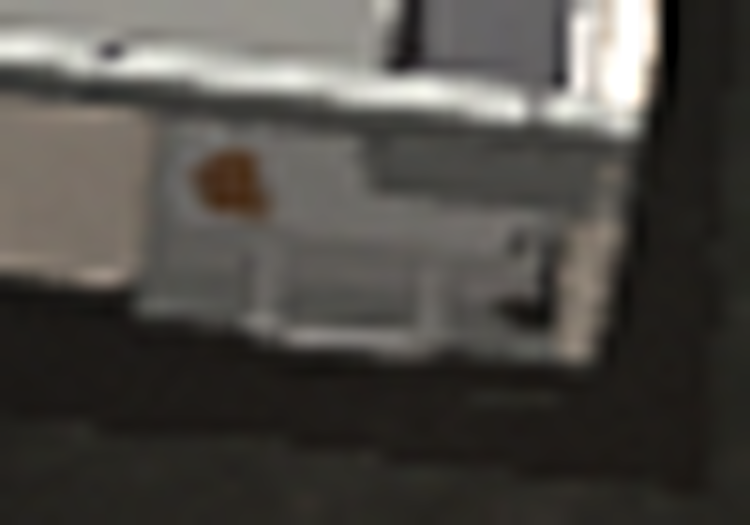

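View pics/s34.png

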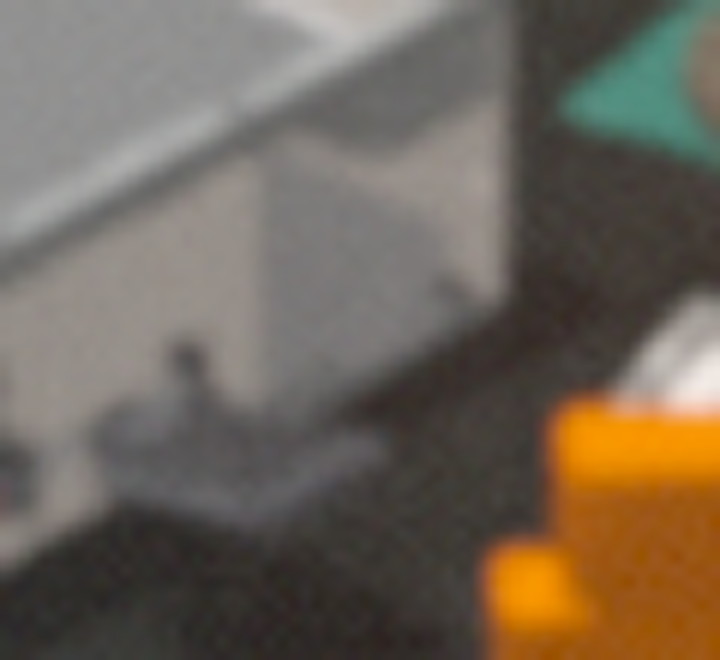

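```bash
python3 g.py; python3 - <<'E'
from rig import env
print(env.close_job())
E
```

```text
t 53.3 p [0.4516 0.2992 0.282 ] yaw -18.69 tilt [-0.0001 -0.0002] f [ 1.9 -0.6  0.5] w 0.0852 q6 40.0
the job is handed in; nothing more can be done
None
```

I carried out every step in the order given and handed the job in at about 53 s. The interface gives no verdict, so the outcome rests on my own checks below.

**What I did**
- **Worn disc:** lifted off the hub and laid flat on the mat, about 20 mm from its centre.
- **Chips:** four were present; two sweeps with the small scraper pushed them all into the chute.
- **Scraper:** stood back in the 130 x 70 mm tray.
- **Pedal:** pressed until it went rigid and held there, then let up. My press briefly reached 58 N vertically (about 61 N in all) through the closed fingers; I backed it off to about 30 N.
- **Fresh disc:** turned to the studs and let down onto the hub.

**What the last checks showed**
- **Fresh disc:** the pad took its weight at a tool height of 178.4 mm, against 178.5 mm expected for fully home. In the top picture it matches the drawn home position to within a few millimetres, and two brass studs show through the holes.
- **Mill:** the table and the closed trap are bare, and the pedal is up.
- **Everything else:** the scraper and the worn disc are where they belong. The bottle, dropper and timer look unmoved.

**Not fully confirmed**
- **Chips in the pan:** only one chip can be seen there, through the front window. I saw another low under the table edge while the trap was open. The other two are hidden from both cameras; I take them to be in the pan because the trap is empty.
- **Hub position:** first readings from the scene camera were about 10 mm off the top camera's. I put this down to having assumed the wrong height for the stud points in that picture. I used the top camera's value, and the disc went on with only light side forces.

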